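# Change the axle on the V-blocks

## Task

Change over the motor axle on the V-blocks: lift both parts trays out of the wooden case and stand them on the rubber mat, lay the bright axle from the V-blocks in the empty rest inside the case, and lay the black axle from the case on the V-blocks. Then put each tray back on the case at the very place it came from. Drop nothing from a height, and do not push or tip the white tin and the yellow tin.

Things in the scene. Friction and masses are not known exactly. Their poses are not given: they have to be found in the camera images.
- tray_red: red parts tray, holding nuts, bolts and pins: pan 188 (x) x 104 (y) x 22 mm, about 0.4 kg, contents fixed, low. It rests on the long walls of the case; two runners along y below it (152 mm over both, 7 mm deep) sit between them. Black handle bar over the middle, along x: 100 mm long, 12 mm thick (y), 55 to 73 mm above the origin: centre of the runners' underside, 51 mm above the bench in the case.
- tray_blue: blue parts tray, holding small connectors: pan 188 (x) x 104 (y) x 22 mm, about 0.4 kg, contents fixed, low. It rests on the long walls of the case; two runners along y below it (152 mm over both, 7 mm deep) sit between them. Black handle bar over the middle, along x: 100 mm long, 12 mm thick (y), 55 to 73 mm above the origin: centre of the runners' underside, 51 mm above the bench in the case.
- axle_bright: bright steel motor axle with two brass rings, 220 mm long, 0.45 kg: 22 mm diameter over the middle 70 mm (grip there), 18 mm on the seats either side, threaded 16 mm ends. Origin: its centre, on its axis; y along the axle (x and z turn as it rolls). Starts across the V-blocks.
- axle_black: black motor axle, 220 mm long, 0.45 kg: 22 mm diameter over the middle 70 mm (grip there), 18 mm on the seats either side, threaded 16 mm ends. Origin: its centre, on its axis; y along the axle (x and z turn as it rolls). Starts in one of the two rests in the case, under both trays; its middle shows between them.
- case: open wooden case, fixed: outside 190 (x) x 310 (y) mm, walls 10 mm; long walls (along y) 58 mm high, ends 48 mm, floor 10 mm thick. One tray sits at each end, x axes alike, centred on the middle line about 84 mm from the case centre along y, with about 9 mm play across; red and blue may be either way round. Origin: centre of the underside, on the bench.
- rest_empty: the empty one of two axle rests in the case, 26 mm either side of its middle line, along its y: dark wood strip 210 x 16 x 6 mm with a V saddle 75 mm either side of its centre (V opens 32 mm wide; 20 mm long, 29 mm high). Origin: centre of the underside, 10 mm above the bench. An axle in it lies along its y, axis 26 mm above the origin, centred on it.
- plate: black granite plate 180 (x) x 290 (y) x 40 mm, fixed, with two light metal V-blocks on it, 75 mm either side of its centre along y (V opens 40 mm wide; 36 mm long, tops 78 mm above the bench). Origin: centre of the underside, on the bench. An axle in them lies along y, axis 71 mm above the origin, centred on it.
- mat: dark grey ribbed rubber mat, fixed, 210 (x) x 290 (y) x 4 mm: the side area. Both trays fit side by side along its y, their y axes along its y. Origin: centre of the underside, on the bench.
- tin_white: bystander: white tin with steel rims, 60 mm across, 75 mm high. Origin: centre of the underside.
- tin_yellow: bystander: yellow tin with steel rims, 66 mm across, 60 mm high. Origin: centre of the underside.
There are look-alikes about, which are no part of the job. There is more than one size of the tray_blue; the one meant has the size given above.

How it is judged:
On the way, in this order (a step that is already met when the one before it is completed fails the run):
1. both trays stand flat on the rubber mat, let go (x of tray_red in the frame of mat between -0.09 and 0.09 m and y of tray_red in the frame of mat between -0.14 and 0.14 m and height (world z) of each of tray_red, tray_blue below 0.012 m and angle between each of tray_red, tray_blue's own z axis and vertical below 0.08 rad and contact force between the fingers and tray_red below 0.3 N and x of tray_blue in the frame of mat between -0.09 and 0.09 m and y of tray_blue in the frame of mat between -0.14 and 0.14 m and contact force between the fingers and tray_blue below 0.3 N), for 0.2 s.
2. the axles are changed over: the bright one lies in the empty rest in the case, the black one on the V-blocks (horizontal distance between axle_bright and rest_empty below 0.015 m and z of axle_bright in the frame of rest_empty between 0.0208 and 0.0308 m and angle between the y axis of axle_bright and the y axis of rest_empty, either way round below 0.14 rad and horizontal distance between axle_black and plate below 0.015 m and z of axle_black in the frame of plate between 0.0658 and 0.0758 m and angle between the y axis of axle_black and the y axis of plate, either way round below 0.14 rad), for 0.2 s.
At the end, for the whole second after the job is handed in: The bright axle lies in the rest that was empty and the black axle in the V-blocks, each within 15 mm of centre, seated (height within 5 mm) and in line (0.14 rad); both trays sit level on the case within 15 mm of where they were at the start, each at its own end; all at rest (all of step 2 and distance of each of tray_red, tray_blue from where it was at the start of the episode below 0.015 m and angle between each of tray_red, tray_blue's own z axis and vertical below 0.06 rad and angle between the y axis of each of tray_red, tray_blue and the y axis of case, either way round below 0.15 rad and linear speed of each of axle_bright, axle_black, tray_red, tray_blue below 0.02 m/s); the robot touches nothing.
It fails at once if a tin is pushed more than 30 mm or tipped (distance of any of tin_white, tin_yellow from where it was at the start of the episode above 0.03 m or angle between any of tin_white, tin_yellow's own z axis and vertical above 0.3 rad).
It fails at once if a tray or an axle is dropped from a height: it moves faster than 1 m/s out of the fingers ((linear speed of axle_bright above 1 m/s and contact force between the fingers and axle_bright below 0.5 N) or (linear speed of axle_black above 1 m/s and contact force between the fingers and axle_black below 0.5 N) or (linear speed of tray_red above 1 m/s and contact force between the fingers and tray_red below 0.5 N) or (linear speed of tray_blue above 1 m/s and contact force between the fingers and tray_blue below 0.5 N)).
It also fails if it takes over 136 s, if anything falls off the work surface, if the arm or the gripper's body presses on something with over 40 N, if the wrist force passes 120 N, or if a joint passes its speed limit or range.

## Robot

A 7-joint arm with a two-finger parallel gripper is mounted at the origin on the work surface. World frame = base frame: x ahead of the robot, y to its left, z up, the work surface at z = 0. Lengths are in m, angles in rad, forces in N, time in s.
With the tool pointing down it reaches from about 0.425 to 0.875 m from the base axis. Payload 4.7 kg.
Tool frame: the origin (TCP) lies on the centre line of the jaws, within the pads' length; the fingertips stand 22 mm ahead of it and the grasp point (between the pads) lies 3 mm ahead of it (ctrl.tcp_to_tips is the z of the fingertips in the tool frame, in m); z points along the fingers, y is the direction in which the jaws open and shut (so a half turn about z gives the same grasp; the last joint's range is limited). The gripper opens to 87 mm and grips with 3 to 60 N. Pads are 19 mm wide; open, the fingers measure 117 mm over their backs; the gripper's body (75 mm by 190 mm) begins 51 mm behind the grasp point.
Start: joints at [-1.334, 0.321, -0.07, 1.45, 0.023, 1.371, -0.057], TCP at [0.144, 0.634, 0.245] pointing down, gripper open.
Joint ranges: [-2.86, 2.86], [-0.3, 2.09], [-1.38, 1.24], [0.06, 2.45], [-1.56, 4.7], [0.09, 2.05], [-2.69, 2.69]. Speed limits (rad/s): [2.57, 2.57, 3.14, 3.14, 3.14, 3.14, 3.14].

## Interface

Orientations are given as a rotation vector (axis times angle).
In Python, from bench import ctrl, cams gives the robot as it stands.
- The arm moves only by the tool move_arm, never from a script. Its argument "deltas" is a list of rows, each an object with "linear": the shift along the tool's x, y, z as a fraction of full scale, a list of three; "turn": the turn, a rotation vector about the tool's x, y, z as a fraction of full scale, a list of three; "claw": the closure, from 0 (fully open) to 1 (shut). In form: [{"linear": [tx, ty, tz], "turn": [wx, wy, wz], "claw": claw}, ...]. A call has 1 to 20 rows; each row shifts and turns the commanded pose from where the row before left it, along the tool's axes as they then stand; what a row does not reach is not made up. Full scale, the value 1, is 0.03 m for a shift and 4 degrees for a turn. A row lasts 1/12 s, in which the tool goes at most 41.7 mm and 7.16 degrees, less where a joint would pass 70% of its speed; a pose out of reach is approached as far as the arm can. A call with a number of a shift or a turn outside -1 to 1 is refused whole. A call with a gripper value outside its range is refused whole. The fingers move at their own pace and stop on an object; "grip_force" is the grip in N (left out, the last holds). Time passes only in rows, so rows that do not move let the fingers close. It gives the time, the measured TCP pose, the force and the opening at its end, in the units of the state.
- ctrl.get_state(): the state, without advancing time (a new reading comes with each control period).
- cams.get_image(name): name is "scene" or "side" or "wrist"; returns a dict with "image" (400x640x3 uint8, red, green, blue), "K" (3x3 intrinsics, pixels), "world_from_camera" (4x4, takes a point from camera to world coordinates); the wrist camera has in their place "tool_from_camera" (4x4, takes a point from camera to tool coordinates, whose origin is the TCP and whose axes are the flange's). Camera axes: x right, y down, z forward; pixel columns grow to the right and rows downward; lengths in m; the calibration is good to about 2 mm. A picture is of the moment at which its call begins: read the wrist's pose just before it. There is no depth.
- ctrl.close_job(): hands the job in, once; it reports no verdict.
The state is a dict: "time": time; "joint_positions": joint angles; "qd": joint speeds; "joint_torque": joint torques, N m; "position": TCP position; "tool_rot": TCP orientation; "ft_force": force on the tool from outside, world axes, zero at the start; "torque": the same for the moment, N m; "grip_width": opening from 0.0 (shut) to 1.0 (fully open).
Only numpy, scipy, OpenCV 4.12 (cv2) and the standard library are available. Lean on these libraries where they do the work, as an engineer would, in place of code of your own. Each camera call takes 0.05 s, during which the arm holds its last target. There are 200 camera calls.

## Working session

There is one attempt and no reset: what is moved stays moved. The work goes in short steps, Python scripts to look and compute and a tool call to move; the robot and the scene stay as the last step left them, time stands still between calls to the robot, and variables do not carry over. Pictures are saved under pics/ and viewed, about 12 in all and at most 16, crops included, and the job is handed in when it is done.

Besides the shell and the picture viewer there is one more tool, called after "Emit:" as name(argument=value, ...), one argument or row to a line, values as JSON. move_arm: Moves the arm, as the interface text tells. Shift numbers are shares of 0.03 m and turn numbers shares of 4 degrees, none past 1 either way. Its arguments: {"type":"object","properties":{"deltas":{"type":"array"},"grip_force":{"type":"number"}},"required":["deltas"]}

```bash
ls; mkdir -p pics; cat > h.py <<'E'
import sys; sys.path.insert(0,'.')
from bench import ctrl, cams
import numpy as np, cv2
from scipy.spatial.transform import Rotation as R
def snap(name, fn):
    s=ctrl.get_state(); d=cams.get_image(name)
    K=np.array(d["K"])
    if name=="wrist":
        T=np.eye(4);T[:3,:3]=R.from_rotvec(s["tool_rot"]).as_matrix();T[:3,3]=s["position"]
        W=T@np.array(d["tool_from_camera"])
    else: W=np.array(d["world_from_camera"])
    cv2.imwrite(f"pics/{fn}.png",cv2.cvtColor(d["image"],cv2.COLOR_RGB2BGR))
    np.savez(f"pics/{fn}.npz",K=K,W=W)
    return d["image"],K,W
def ray(fn,u,v,z):
    f=np.load(f"pics/{fn}.npz");d=f["W"][:3,:3]@np.linalg.solve(f["K"],[u,v,1]);o=f["W"][:3,3]
    return o+d*(z-o[2])/d[2]
def proj(fn,P):
    f=np.load(f"pics/{fn}.npz");P=np.atleast_2d(P)
    c=(P-f["W"][:3,3])@f["W"][:3,:3];p=c@f["K"].T
    return p[:,:2]/p[:,2:]
E
python3 - <<'E'
from h import *
for n in("scene","side","wrist"):
    i,K,W=snap(n,n+"0");print(n,K[0,0],W[:3,3],W[:3,2])
print(ctrl.get_state())
E
```

```text
pics
scene 490.2682084421833 [ 1.26937297 -0.25749302  0.64472744] [-0.79487052  0.25597972 -0.55014111]
side 406.4490416577953 [-0.01441901 -0.51251966  0.6873548 ] [ 0.50908346  0.55648624 -0.65662554]
wrist 345.0712020228243 [0.06488229 0.652427   0.38434969] [ 0.28471547 -0.0651299  -0.95639699]
{'time': 0.15, 'joint_positions': array([-1.33391214,  0.32166458, -0.07007388,  1.45138997,  0.0225852 ,
        1.37078181, -0.05691171]), 'qd': array([ 0.00013286, -0.00134734, -0.00102607, -0.00415671,  0.00054355,
       -0.00083447,  0.00024428]), 'joint_torque': array([-2.69442280e-04, -4.91788781e+01, -4.04755594e-01, -3.12882578e+01,
       -6.38965471e-02,  4.04541311e-02,  1.34139045e-04]), 'position': array([0.14357585, 0.63355654, 0.24370735]), 'tool_rot': array([-3.49216525e-01, -3.12203332e+00,  2.28503703e-03]), 'ft_force': array([ 0.26997176, -0.44554481, -0.17604259]), 'torque': array([-6.66477065e-05,  1.37689579e-02, -3.28871682e-02]), 'grip_width': 0.9997302718749881}
```

View pics/scene0.png

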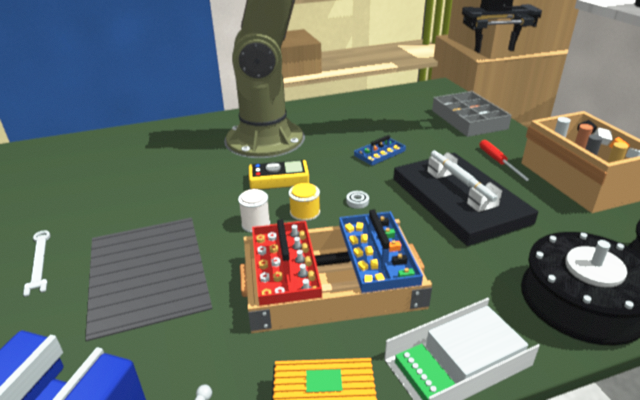

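View pics/side0.png

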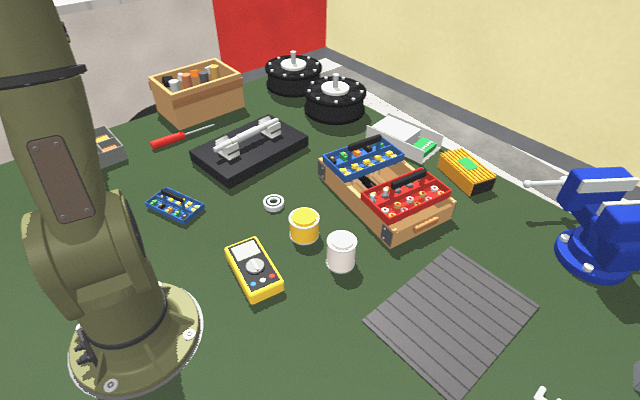

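```bash
python3 - <<'E'
from h import *
np.set_printoptions(precision=3,suppress=True)
def p(t,fn,L,z):
    print(t,fn); print(np.array([ray(fn,u,v,z) for u,v in L])[:,:2])
p("mat","scene0",[(92,237),(190,221),(210,308),(88,332)],.004)
p("mat","side0",[(452,248),(538,305),(458,400),(363,321)],.004)
p("plate","scene0",[(394,180),(450,152),(534,214),(464,236)],.04)
p("plate","side0",[(191,152),(244,118),(309,148),(230,184)],.04)
p("axle ends","scene0",[(432,155),(495,198)],.071)
p("axle ends","side0",[(220,151),(281,122)],.071)
p("case bottom front","scene0",[(250,327),(430,305)],0)
p("case top long wall corners","side0",[(388,222),(318,158),(450,200)],.058)
p("red pan corners top","scene0",[(253,227),(305,221),(320,294),(258,301)],.080)
p("blue pan corners","scene0",[(340,215),(398,211),(422,280),(362,289)],.080)
p("red","side0",[(360,195),(424,164),(452,190),(388,217)],.08)
p("handles(red, blue)","scene0",[(282,226),(286,257),(373,213),(385,246)],.124)
p("handles(red, blue)","side0",[(390,186),(425,168),(351,153),(390,140)],.124)
p("white tin","scene0",[(255,198)],.075);p("white","side0",[(341,240)],.075)
p("yel tin","scene0",[(305,193)],.06);p("yel","side0",[(304,218)],.06)
E
```

```text
mat scene0
[[ 0.332 -0.459]
 [ 0.346 -0.254]
 [ 0.623 -0.251]
 [ 0.608 -0.454]]
mat side0
[[ 0.622 -0.255]
 [ 0.625 -0.455]
 [ 0.349 -0.457]
 [ 0.336 -0.253]]
plate scene0
[[0.399 0.216]
 [0.325 0.41 ]
 [0.622 0.429]
 [0.636 0.252]]
plate side0
[[0.336 0.409]
 [0.548 0.47 ]
 [0.597 0.216]
 [0.343 0.221]]
axle ends scene0
[[0.372 0.328]
 [0.581 0.356]]
axle ends side0
[[0.379 0.32 ]
 [0.591 0.335]]
case bottom front scene0
[[ 0.686 -0.192]
 [ 0.744  0.12 ]]
case top long wall corners side0
[[ 0.528 -0.137]
 [ 0.568  0.144]
 [ 0.695 -0.183]]
red pan corners top scene0
[[ 0.517 -0.142]
 [ 0.533 -0.043]
 [ 0.729 -0.08 ]
 [ 0.71  -0.177]]
blue pan corners scene0
[[ 0.538  0.028]
 [ 0.565  0.14 ]
 [ 0.755  0.089]
 [ 0.741 -0.012]]
red side0
[[ 0.526 -0.05 ]
 [ 0.736 -0.07 ]
 [ 0.704 -0.177]
 [ 0.521 -0.14 ]]
handles(red, blue) scene0
[[ 0.591 -0.102]
 [ 0.673 -0.118]
 [ 0.61   0.064]
 [ 0.703  0.044]]
handles(red, blue) side0
[[ 0.559 -0.105]
 [ 0.671 -0.114]
 [ 0.582  0.04 ]
 [ 0.698  0.017]]
white tin scene0
[[ 0.413 -0.115]]
white side0
[[ 0.4  -0.12]]
yel tin scene0
[[ 0.409 -0.004]]
yel side0
[[ 0.393 -0.009]]
```

Emit:
move_arm(
  deltas=[
    {"linear": [-0.4,-0.4,-0.4],"turn": [0,0,0],"claw": 0},
    {"linear": [-0.8,-0.75,-0.4],"turn": [0,0,0],"claw": 0},
    {"linear": [-0.8,-0.75,-0.4],"turn": [0,0,0],"claw": 0},
    {"linear": [-0.8,-0.75,-0.4],"turn": [0,0,0],"claw": 0},
    {"linear": [-0.8,-0.75,0],"turn": [0,0,0],"claw": 0},
    {"linear": [-0.8,-0.75,0],"turn": [0,0,0],"claw": 0},
    {"linear": [-0.8,-0.75,0],"turn": [0,0,0],"claw": 0},
    {"linear": [-0.8,-0.75,0],"turn": [0,0,0],"claw": 0},
    {"linear": [-0.8,-0.75,0],"turn": [0,0,0],"claw": 0},
    {"linear": [-0.8,-0.75,0],"turn": [0,0,0],"claw": 0},
    {"linear": [-0.8,-0.75,0],"turn": [0,0,0],"claw": 0},
    {"linear": [-0.8,-0.75,0],"turn": [0,0,0],"claw": 0},
    {"linear": [-0.8,-0.75,0],"turn": [0,0,0],"claw": 0},
    {"linear": [-0.4,-0.4,0],"turn": [0,0,0],"claw": 0},
    {"linear": [0,0,0],"turn": [0,0,0],"claw": 0},
    {"linear": [0,0,0],"turn": [0,0,0],"claw": 0},
  ],
)

```text
time: 1.48
position: [0.3832, 0.2776, 0.2925]
tool_rot: [-0.353, -3.121, -0.001]
ft_force: [-0.1, 0.6, -0.7]
grip_width: 0.997
```

```bash
python3 - <<'E'
from h import *
snap("wrist","w1");s=ctrl.get_state();print(s["time"],s["position"],s["tool_rot"],s["joint_positions"])
E
```

```text
1.5333 [0.38244431 0.27879287 0.29244986] [-3.48862901e-01 -3.12149257e+00 -8.17285222e-04] [-0.93920055 -0.08585601  0.23881714  1.80336191  0.01966274  1.42176986
  0.64404537]
```

View pics/w1.png

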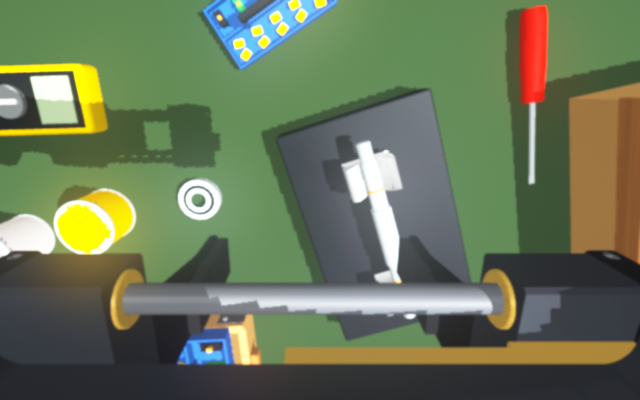

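Emit:
move_arm(
  deltas=[
    {"linear": [-0.5,-0.25,-0.1],"turn": [0,0,0],"claw": 0},
    {"linear": [-0.97,-0.48,-0.1],"turn": [0,0,0],"claw": 0},
    {"linear": [-0.97,-0.48,-0.1],"turn": [0,0,0],"claw": 0},
    {"linear": [-0.97,-0.48,-0.1],"turn": [0,0,0],"claw": 0},
    {"linear": [-0.97,-0.48,-0.1],"turn": [0,0,0],"claw": 0},
    {"linear": [-0.97,-0.48,-0.1],"turn": [0,0,0],"claw": 0},
    {"linear": [-0.97,-0.48,-0.1],"turn": [0,0,0],"claw": 0},
    {"linear": [-0.97,-0.48,-0.1],"turn": [0,0,0],"claw": 0},
    {"linear": [-0.97,-0.48,-0.1],"turn": [0,0,0],"claw": 0},
    {"linear": [-0.97,-0.48,-0.1],"turn": [0,0,0],"claw": 0},
    {"linear": [-0.97,-0.48,-0.1],"turn": [0,0,0],"claw": 0},
    {"linear": [-0.97,-0.48,-0.1],"turn": [0,0,0],"claw": 0},
    {"linear": [-0.97,-0.48,-0.1],"turn": [0,0,0],"claw": 0},
    {"linear": [-0.97,-0.48,-0.1],"turn": [0,0,0],"claw": 0},
    {"linear": [-0.5,-0.25,-0.1],"turn": [0,0,0],"claw": 0},
    {"linear": [0,0,0],"turn": [0,0,0],"claw": 0},
    {"linear": [0,0,0],"turn": [0,0,0],"claw": 0},
  ],
)

```text
time: 2.95
position: [0.7369, -0.0079, 0.3359]
tool_rot: [-0.348, -3.12, -0.0]
ft_force: [0.5, 0.3, 0.7]
grip_width: 0.996
```

```bash
python3 - <<'E'
from h import *
np.set_printoptions(precision=4,suppress=True)
snap("wrist","w2");s=ctrl.get_state();print(s["time"],s["position"],s["tool_rot"],s["joint_positions"])
print([ray("w1",u,v,.04)[:2] for u,v in[(278,137),(430,90)]],[ray("w1",u,v,.071)[:2] for u,v in[(363,143)]])
E
```

```text
3.0 [ 0.7365 -0.0069  0.3364] [-0.3456 -3.1207 -0.0019] [-0.3534  0.5386  0.5641  1.0442 -0.2794  1.6295  1.4781]
[array([0.3428, 0.248 ]), array([0.3304, 0.422 ])] [array([0.3656, 0.337 ])]
```

View pics/w2.png

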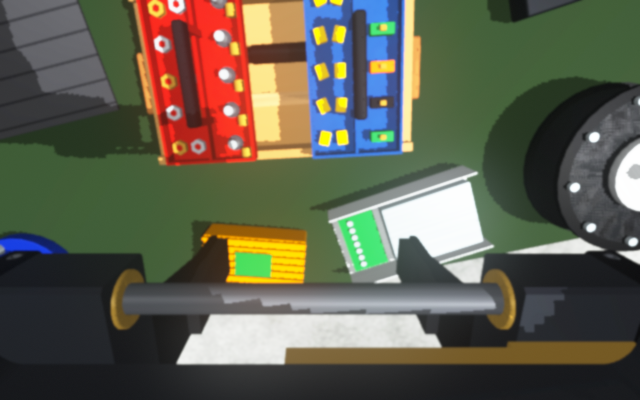

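```bash
python3 - <<'E'
from h import *
np.set_printoptions(precision=4,suppress=True)
r=lambda u,v,z:ray("w2",u,v,z)[:2]
for n,L,H in(("red",[(164,163),(256,158),(139,14),(236,12)],[(181,21),(192,127)]),("blue",[(313,159),(403,153),(305,12),(403,12)],[(359,12),(361,120)])):
    c=[r(u,v,.080) for u,v in L]; h=[r(u,v,.124) for u,v in H]
    print(n,c,"mid front",(c[0]+c[1])/2,"w",np.linalg.norm(c[0]-c[1]),"edge yaw",np.degrees(np.arctan2(*(c[1]-c[0])[::-1])),"handle",h,np.linalg.norm(h[1]-h[0]))
    print(" lr side dir",c[0]-c[2],c[1]-c[3])
print("case front edge", r(164,165,.05), r(413,152,.058))
print("axle black",r(248,52,.036),r(305,52,.036))
img=cv2.imread("pics/w2.png");cv2.imwrite("pics/w2c.png",cv2.resize(img[0:180,120:430],None,fx=2.5,fy=2.5,interpolation=cv2.INTER_CUBIC))
E
```

```text
red [array([ 0.6965, -0.1753]), array([ 0.7144, -0.0691]), array([ 0.5427, -0.1472]), array([ 0.5628, -0.0488])] mid front [ 0.7054 -0.1222] w 0.10767641192828868 edge yaw 80.47264506260584 handle [array([ 0.5695, -0.0939]), array([ 0.6637, -0.1147])] 0.09643607424854192
 lr side dir [ 0.1539 -0.0281] [ 0.1515 -0.0203]
blue [array([ 0.73  , -0.0048]), array([0.746 , 0.0983]), array([0.5784, 0.0207]), array([0.6006, 0.1196])] mid front [0.738  0.0468] w 0.10432662316244097 edge yaw 81.19355495588955 handle [array([0.5982, 0.068 ]), array([0.6941, 0.0524])] 0.09723518694100747
 lr side dir [ 0.1516 -0.0255] [ 0.1454 -0.0213]
case front edge [ 0.7018 -0.1902] [0.7523 0.1153]
axle black [ 0.5962 -0.0535] [0.611  0.0123]
```

View pics/w2c.png

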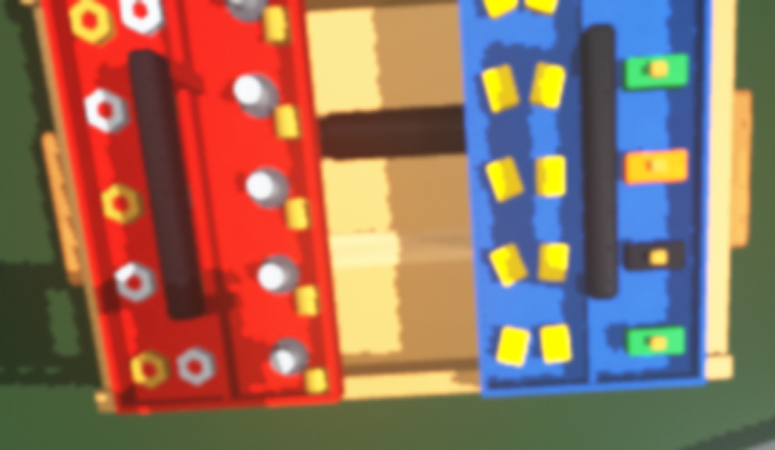

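```bash
cat >> h.py <<'E'
def yawof(s):
    m=R.from_rotvec(s["tool_rot"]).as_matrix();return np.degrees(np.arctan2(m[1,1],m[0,1])),m
def plan(*targets):
    """targets (x,y,z,yaw of tool y): turn units first, then linear units in the turned frame"""
    s=ctrl.get_state();y,m=yawof(s);p=np.array(s["position"])
    print("t",round(s["time"],2),"pos",p.round(4),"yaw",round(y,1),"tilt",np.degrees(np.arccos(-m[2,2])).round(2),"F",np.round(s["ft_force"],1),"w",round(s["grip_width"]*87,1),"j",np.round(s["joint_positions"],2))
    for t in targets:
        d=np.array(t[:3])-p;a=np.radians(t[3])
        ty=np.array([np.cos(a),np.sin(a),0]);tx=np.array([-np.sin(a),np.cos(a),0])*1
        tx=np.cross(ty,[0,0,-1])
        dy=(t[3]-y+180)%360-180
        print("turn_z",round(-dy/4,2),"lin",np.round(np.array([d@tx,d@ty,-d[2]])/.03,2))
        p=np.array(t[:3]);y=t[3]
E
python3 - <<'E'
from h import *
plan((.615,-.1055,.2,80.5),(.615,-.1055,.118,80.5),(.615,-.1055,.2,80.5),(.408,-.355,.2,0),(.408,-.355,.072,0),(.408,-.355,.16,0),(.6455,.061,.2,80.5),(.6455,.061,.118,80.5),(.6455,.061,.22,80.5),(.552,-.355,.22,0),(.552,-.355,.072,0))
E
```

```text
t 3.0 pos [ 0.7365 -0.0069  0.3364] yaw 77.4 tilt 0.13 F [-0.9  0.2  0.2] w 86.7 j [-0.35  0.54  0.56  1.04 -0.28  1.63  1.48]
turn_z -0.78 lin [ 3.45 -3.91  4.55]
turn_z -0.0 lin [0.   0.   2.73]
turn_z -0.0 lin [ 0.    0.   -2.73]
turn_z 20.12 lin [-8.32 -6.9  -0.  ]
turn_z 0.0 lin [0.   0.   4.27]
turn_z 0.0 lin [ 0.    0.   -2.93]
turn_z -20.12 lin [-5.52 14.98 -1.33]
turn_z -0.0 lin [0.   0.   2.73]
turn_z -0.0 lin [ 0.   0.  -3.4]
turn_z 20.12 lin [-13.87  -3.12  -0.  ]
turn_z 0.0 lin [0.   0.   4.93]
```

Emit:
move_arm(
  deltas=[
    {"linear": [0,0,0],"turn": [0,0,-0.78],"claw": 0.4},
    {"linear": [0.6,-0.7,0.8],"turn": [0,0,0],"claw": 0.4},
    {"linear": [0.75,-0.85,0.95],"turn": [0,0,0],"claw": 0.4},
    {"linear": [0.75,-0.85,0.95],"turn": [0,0,0],"claw": 0.4},
    {"linear": [0.75,-0.85,0.95],"turn": [0,0,0],"claw": 0.4},
    {"linear": [0.6,-0.66,0.9],"turn": [0,0,0],"claw": 0.4},
    {"linear": [0,0,0.7],"turn": [0,0,0],"claw": 0.4},
    {"linear": [0,0,0],"turn": [0,0,0],"claw": 0.4},
    {"linear": [0,0,0],"turn": [0,0,0],"claw": 0.4},
  ],
  grip_force=25,
)

```text
time: 3.75
position: [0.6193, -0.1004, 0.1851]
tool_rot: [-0.259, -3.13, -0.003]
ft_force: [0.6, 0.5, 0.7]
grip_width: 0.606
```

```bash
python3 - <<'E'
from h import *
plan((.615,-.1055,.118,80.5))
snap("side","s1");snap("scene","c1")
a=cv2.imread("pics/s1.png")[80:280,270:510];b=cv2.imread("pics/c1.png")[120:320,220:460]
cv2.imwrite("pics/m1.png",cv2.resize(np.hstack([a,b]),None,fx=1.66,fy=1.66,interpolation=cv2.INTER_CUBIC))
E
```

```text
t 3.75 pos [ 0.6193 -0.1004  0.1851] yaw 80.5 tilt 0.14 F [0.6 0.5 0.7] w 52.7 j [-0.35  0.34  0.59  1.61 -0.2   1.25  1.68]
turn_z 0.01 lin [ 0.11 -0.19  2.24]
```

View pics/m1.png

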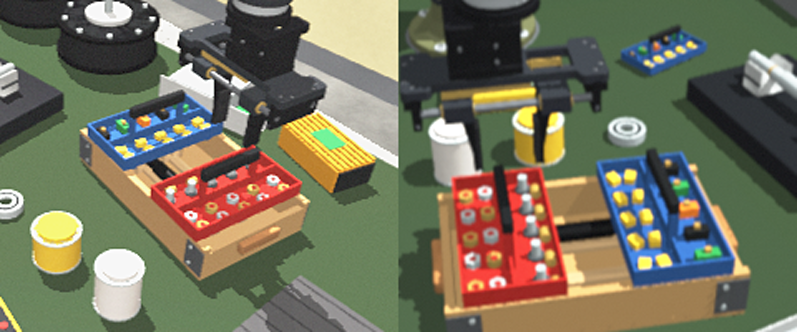

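Emit:
move_arm(
  deltas=[
    {"linear": [0.11,-0.19,0.7],"turn": [0,0,0],"claw": 0.5},
    {"linear": [0,0,0.7],"turn": [0,0,0],"claw": 0.5},
    {"linear": [0,0,0.6],"turn": [0,0,0],"claw": 0.5},
    {"linear": [0,0,0],"turn": [0,0,0],"claw": 0.5},
    {"linear": [0,0,0],"turn": [0,0,0],"claw": 0.5},
    {"linear": [0,0,0],"turn": [0,0,0],"claw": 0.7},
    {"linear": [0,0,0],"turn": [0,0,0],"claw": 0.75},
  ],
)

```text
time: 4.43
position: [0.6171, -0.1085, 0.1274]
tool_rot: [0.263, 3.127, 0.0]
ft_force: [0.8, -0.8, 0.1]
grip_width: 0.423
```

```bash
python3 - <<'E'
from h import *
plan((.615,-.1055,.125,80.5))
a=snap("wrist","w3")[0]
cv2.imwrite("pics/w3.png",cv2.cvtColor(a,cv2.COLOR_RGB2BGR)[:,:])
E
```

```text
t 4.43 pos [ 0.6171 -0.1085  0.1274] yaw 80.4 tilt 0.2 F [ 0.8 -0.8  0.1] w 36.8 j [-0.33  0.39  0.58  1.67 -0.23  1.14  1.71]
turn_z -0.03 lin [0.08 0.09 0.08]
```

View pics/w3.png

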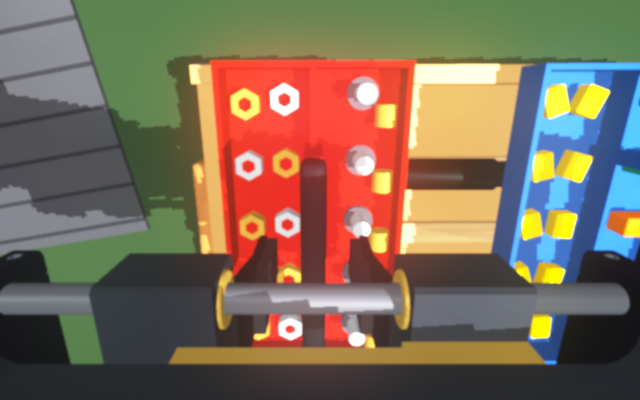

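Emit:
move_arm(
  deltas=[
    {"linear": [0,0,0],"turn": [0,0,0],"claw": 1},
    {"linear": [0,0,0],"turn": [0,0,0],"claw": 1},
    {"linear": [0,0,0],"turn": [0,0,0],"claw": 1},
    {"linear": [0,0,0],"turn": [0,0,0],"claw": 1},
    {"linear": [0,0,0],"turn": [0,0,0],"claw": 1},
    {"linear": [0,0,0],"turn": [0,0,0],"claw": 1},
  ],
  grip_force=30,
)

```text
time: 4.98
position: [0.6157, -0.1084, 0.1257]
tool_rot: [0.264, 3.13, 0.001]
ft_force: [0.3, 0.3, 2.7]
grip_width: 0.135
```

```bash
python3 - <<'E'
from h import *
np.set_printoptions(precision=4,suppress=True)
plan((.615,-.1055,.2,80.5),(.408,-.355,.2,0),(.408,-.355,.080,0))
print(ray("w3",313,162,.124),"pan back corners",ray("w3",213,63,.08),ray("w3",414,63,.08),"axle black",ray("w3",409,175,.04),ray("w3",505,173,.04))
E
```

```text
t 4.98 pos [ 0.6157 -0.1084  0.1257] yaw 80.4 tilt 0.04 F [0.3 0.3 2.7] w 11.7 j [-0.33  0.39  0.58  1.68 -0.23  1.14  1.71]
turn_z -0.03 lin [ 0.04  0.09 -2.48]
turn_z 20.12 lin [-8.32 -6.9  -0.  ]
turn_z 0.0 lin [0. 0. 4.]
[ 0.5653 -0.0986  0.124 ] pan back corners [ 0.5152 -0.1417  0.08  ] [ 0.5321 -0.0408  0.08  ] axle black [ 0.6014 -0.0385  0.04  ] [0.6108 0.0257 0.04  ]
```

Emit:
move_arm(
  deltas=[
    {"linear": [0,0,-0.3],"turn": [0,0,0],"claw": 1},
    {"linear": [0,0,-0.6],"turn": [0,0,0],"claw": 1},
    {"linear": [0,0,-0.8],"turn": [0,0,0],"claw": 1},
    {"linear": [0,0,-0.8],"turn": [0,0,0],"claw": 1},
    {"linear": [0,0,-0.6],"turn": [0,0,0],"claw": 1},
    {"linear": [0,0,-0.3],"turn": [0,0,0.5],"claw": 1},
    {"linear": [0,0,0],"turn": [0,0,1],"claw": 1},
    {"linear": [0,0,0],"turn": [0,0,1],"claw": 1},
    {"linear": [0,0,0],"turn": [0,0,1],"claw": 1},
    {"linear": [0,0,0],"turn": [0,0,1],"claw": 1},
    {"linear": [0,0,0],"turn": [0,0,1],"claw": 1},
    {"linear": [0,0,0],"turn": [0,0,1],"claw": 1},
    {"linear": [0,0,0],"turn": [0,0,1],"claw": 1},
    {"linear": [0,0,0],"turn": [0,0,1],"claw": 1},
    {"linear": [0,0,0],"turn": [0,0,1],"claw": 1},
    {"linear": [0,0,0],"turn": [0,0,0.5],"claw": 1},
  ],
)

```text
time: 6.32
position: [0.6145, -0.1085, 0.2262]
tool_rot: [-1.323, -2.847, 0.002]
ft_force: [-0.3, -0.3, -5.0]
grip_width: 0.138
```

Emit:
move_arm(
  deltas=[
    {"linear": [0,0,0],"turn": [0,0,0.5],"claw": 1},
    {"linear": [0,0,0],"turn": [0,0,1],"claw": 1},
    {"linear": [0,0,0],"turn": [0,0,1],"claw": 1},
    {"linear": [0,0,0],"turn": [0,0,1],"claw": 1},
    {"linear": [0,0,0],"turn": [0,0,1],"claw": 1},
    {"linear": [0,0,0],"turn": [0,0,1],"claw": 1},
    {"linear": [0,0,0],"turn": [0,0,1],"claw": 1},
    {"linear": [0,0,0],"turn": [0,0,1],"claw": 1},
    {"linear": [0,0,0],"turn": [0,0,1],"claw": 1},
    {"linear": [0,0,0],"turn": [0,0,1],"claw": 1},
    {"linear": [0,0,0],"turn": [0,0,0.6],"claw": 1},
    {"linear": [0,0,0],"turn": [0,0,0],"claw": 1},
  ],
)

```text
time: 7.32
position: [0.6146, -0.1084, 0.2263]
tool_rot: [-2.222, -2.218, 0.003]
ft_force: [0.9, -0.5, -6.0]
grip_width: 0.135
```

```bash
python3 - <<'E'
from h import *
plan((.408,-.355,.22,0),(.408,-.355,.08,0))
E
```

```text
t 7.32 pos [ 0.6146 -0.1084  0.2263] yaw -0.1 tilt 0.14 F [ 0.9 -0.5 -6. ] w 11.8 j [-0.52  0.35  0.83  1.57 -0.26  1.34  0.33]
turn_z -0.03 lin [-8.22 -6.89  0.21]
turn_z 0.0 lin [0.   0.   4.67]
```

Emit:
move_arm(
  deltas=[
    {"linear": [-0.4,-0.35,0],"turn": [0,0,0],"claw": 1},
    {"linear": [-0.85,-0.7,0],"turn": [0,0,0],"claw": 1},
    {"linear": [-0.85,-0.7,0],"turn": [0,0,0],"claw": 1},
    {"linear": [-0.85,-0.7,0],"turn": [0,0,0],"claw": 1},
    {"linear": [-0.85,-0.7,0],"turn": [0,0,0],"claw": 1},
    {"linear": [-0.85,-0.7,0],"turn": [0,0,0],"claw": 1},
    {"linear": [-0.85,-0.7,0],"turn": [0,0,0],"claw": 1},
    {"linear": [-0.85,-0.7,0],"turn": [0,0,0],"claw": 1},
    {"linear": [-0.85,-0.7,0],"turn": [0,0,0],"claw": 1},
    {"linear": [-0.7,-0.64,0],"turn": [0,0,0],"claw": 1},
    {"linear": [-0.32,-0.3,0],"turn": [0,0,0],"claw": 1},
    {"linear": [0,0,0.5],"turn": [0,0,0],"claw": 1},
    {"linear": [0,0,0.9],"turn": [0,0,0],"claw": 1},
    {"linear": [0,0,0.9],"turn": [0,0,0],"claw": 1},
    {"linear": [0,0,0.9],"turn": [0,0,0],"claw": 1},
    {"linear": [0,0,0.6],"turn": [0,0,0],"claw": 1},
    {"linear": [0,0,0.3],"turn": [0,0,0],"claw": 1},
    {"linear": [0,0,0],"turn": [0,0,0],"claw": 1},
    {"linear": [0,0,0],"turn": [0,0,0],"claw": 1},
  ],
)

```text
time: 8.9
position: [0.4085, -0.3552, 0.1046]
tool_rot: [-2.222, -2.221, 0.0]
ft_force: [0.3, -0.5, -3.3]
grip_width: 0.135
```

```bash
python3 - <<'E'
from h import *
plan((.408,-.355,.0785,0))
E
```

```text
t 8.9 pos [ 0.4085 -0.3552  0.1046] yaw -0.0 tilt 0.01 F [ 0.3 -0.5 -3.3] w 11.7 j [-0.17  0.3   0.96  1.91 -0.28  1.07  0.91]
turn_z -0.01 lin [ 0.01 -0.02  0.87]
```

Emit:
move_arm(
  deltas=[
    {"linear": [0,0,0.4],"turn": [0,0,0],"claw": 1},
    {"linear": [0,0,0.25],"turn": [0,0,0],"claw": 1},
    {"linear": [0,0,0.15],"turn": [0,0,0],"claw": 1},
    {"linear": [0,0,0.1],"turn": [0,0,0],"claw": 1},
    {"linear": [0,0,0],"turn": [0,0,0],"claw": 1},
    {"linear": [0,0,0],"turn": [0,0,0],"claw": 1},
  ],
)

```text
time: 9.4
position: [0.4086, -0.3548, 0.0786]
tool_rot: [-2.221, -2.22, -0.002]
ft_force: [-4.2, 4.7, 8.6]
grip_width: 0.136
```

Emit:
move_arm(
  deltas=[
    {"linear": [0,0,0],"turn": [0,0,0],"claw": 0.7},
    {"linear": [0,0,0],"turn": [0,0,0],"claw": 0.65},
    {"linear": [0,0,0],"turn": [0,0,0],"claw": 0.6},
    {"linear": [0,0,-0.4],"turn": [0,0,0],"claw": 0.6},
    {"linear": [0,0,-0.9],"turn": [0,0,0],"claw": 0.6},
    {"linear": [0,0,-0.9],"turn": [0,0,0],"claw": 0.6},
    {"linear": [0,0,-0.9],"turn": [0,0,0],"claw": 0.6},
    {"linear": [0,0,-0.9],"turn": [0,0,0],"claw": 0.6},
    {"linear": [0,0,0],"turn": [0,0,0],"claw": 0.6},
  ],
)

```text
time: 10.15
position: [0.4108, -0.3578, 0.2033]
tool_rot: [2.217, 2.213, 0.005]
ft_force: [-0.5, -1.0, 0.8]
grip_width: 0.399
```

```bash
python3 - <<'E'
from h import *
plan((.646,.0595,.19,80.4))
s=ctrl.get_state();y,m=yawof(s)
d=np.array([.646,.0595,.19])-s["position"];print(m.T@d/.03)
E
```

```text
t 10.15 pos [ 0.4108 -0.3578  0.2033] yaw -0.1 tilt 0.55 F [-0.5 -1.   0.8] w 34.7 j [-0.25  0.17  1.02  1.81 -0.16  1.24  0.81]
turn_z -20.12 lin [-5.41 15.02  0.44]
[13.92315071  7.81515736  0.45026755]
```

Emit:
move_arm(
  deltas=[
    {"linear": [0.5,0.3,0],"turn": [0,0,0],"claw": 0.6},
    {"linear": [0.93,0.52,0],"turn": [0,0,0],"claw": 0.6},
    {"linear": [0.93,0.52,0],"turn": [0,0,0],"claw": 0.6},
    {"linear": [0.93,0.52,0],"turn": [0,0,0],"claw": 0.6},
    {"linear": [0.93,0.52,0],"turn": [0,0,0],"claw": 0.6},
    {"linear": [0.93,0.52,0],"turn": [0,0,0],"claw": 0.6},
    {"linear": [0.93,0.52,0],"turn": [0,0,0],"claw": 0.6},
    {"linear": [0.93,0.52,0],"turn": [0,0,0],"claw": 0.6},
    {"linear": [0.93,0.52,0],"turn": [0,0,0],"claw": 0.6},
    {"linear": [0.93,0.52,0],"turn": [0,0,0],"claw": 0.6},
    {"linear": [0.93,0.52,0],"turn": [0,0,0],"claw": 0.6},
    {"linear": [0.93,0.52,0],"turn": [0,0,0],"claw": 0.6},
    {"linear": [0.93,0.52,0],"turn": [0,0,0],"claw": 0.6},
    {"linear": [0.93,0.52,0],"turn": [0,0,0],"claw": 0.6},
    {"linear": [0.93,0.52,0],"turn": [0,0,0],"claw": 0.6},
    {"linear": [0.4,0.2,0],"turn": [0,0,-0.5],"claw": 0.6},
  ],
)

```text
time: 11.48
position: [0.6437, 0.0683, 0.1969]
tool_rot: [-2.176, -2.265, -0.003]
ft_force: [-0.7, 1.3, -0.5]
grip_width: 0.399
```

Emit:
move_arm(
  deltas=[
    {"linear": [0,0,0],"turn": [0,0,-1],"claw": 0.6},
    {"linear": [0,0,0],"turn": [0,0,-1],"claw": 0.6},
    {"linear": [0,0,0],"turn": [0,0,-1],"claw": 0.6},
    {"linear": [0,0,0],"turn": [0,0,-1],"claw": 0.6},
    {"linear": [0,0,0],"turn": [0,0,-1],"claw": 0.6},
    {"linear": [0,0,0],"turn": [0,0,-1],"claw": 0.6},
    {"linear": [0,0,0],"turn": [0,0,-1],"claw": 0.6},
    {"linear": [0,0,0],"turn": [0,0,-1],"claw": 0.6},
    {"linear": [0,0,0],"turn": [0,0,-1],"claw": 0.6},
    {"linear": [0,0,0],"turn": [0,0,-1],"claw": 0.6},
    {"linear": [0,0,0],"turn": [0,0,-1],"claw": 0.6},
    {"linear": [0,0,0],"turn": [0,0,-1],"claw": 0.6},
    {"linear": [0,0,0],"turn": [0,0,-1],"claw": 0.6},
    {"linear": [0,0,0],"turn": [0,0,-1],"claw": 0.6},
    {"linear": [0,0,0],"turn": [0,0,-1],"claw": 0.6},
    {"linear": [0,0,0],"turn": [0,0,-1],"claw": 0.6},
    {"linear": [0,0,0],"turn": [0,0,-1],"claw": 0.6},
    {"linear": [0,0,0],"turn": [0,0,-1],"claw": 0.6},
    {"linear": [0,0,0],"turn": [0,0,-1],"claw": 0.6},
    {"linear": [0,0,0],"turn": [0,0,-0.6],"claw": 0.6},
  ],
)

```text
time: 13.15
position: [0.6421, 0.0614, 0.1976]
tool_rot: [0.259, 3.131, -0.001]
ft_force: [-0.9, 0.6, 0.5]
grip_width: 0.396
```

Emit:
move_arm(
  deltas=[
    {"linear": [0,0,0],"turn": [0,0,0],"claw": 0.6},
    {"linear": [0,0,0],"turn": [0,0,0],"claw": 0.6},
  ],
)

```text
time: 13.32
position: [0.6422, 0.0617, 0.1975]
tool_rot: [0.267, 3.13, -0.0]
ft_force: [0.1, -1.0, -0.1]
grip_width: 0.401
```

```bash
python3 - <<'E'
from h import *
plan((.646,.0595,.1257,80.4))
E
```

```text
t 13.32 pos [0.6422 0.0617 0.1975] yaw 80.3 tilt 0.02 F [ 0.1 -1.  -0.1] w 34.9 j [-0.53  0.36  0.5   1.54 -0.17  1.28  1.39]
turn_z -0.03 lin [-0.14 -0.05  2.39]
```

Emit:
move_arm(
  deltas=[
    {"linear": [-0.14,-0.05,0.6],"turn": [0,0,0],"claw": 0.6},
    {"linear": [0,0,0.6],"turn": [0,0,0],"claw": 0.6},
    {"linear": [0,0,0.3],"turn": [0,0,0],"claw": 0.6},
    {"linear": [0,0,0],"turn": [0,0,0],"claw": 0.6},
    {"linear": [0,0,0],"turn": [0,0,0],"claw": 0.6},
  ],
)

```text
time: 13.73
position: [0.6459, 0.0602, 0.1521]
tool_rot: [-0.265, -3.13, 0.001]
ft_force: [0.9, -0.1, 0.2]
grip_width: 0.4
```

```bash
python3 - <<'E'
from h import *
plan((.646,.0595,.1257,80.4))
snap("wrist","w4")
E
```

```text
t 13.73 pos [0.6459 0.0602 0.1521] yaw 80.3 tilt 0.06 F [ 0.9 -0.1  0.2] w 34.8 j [-0.51  0.4   0.49  1.59 -0.2   1.21  1.41]
turn_z -0.02 lin [-0.01 -0.02  0.88]
```

View pics/w4.png

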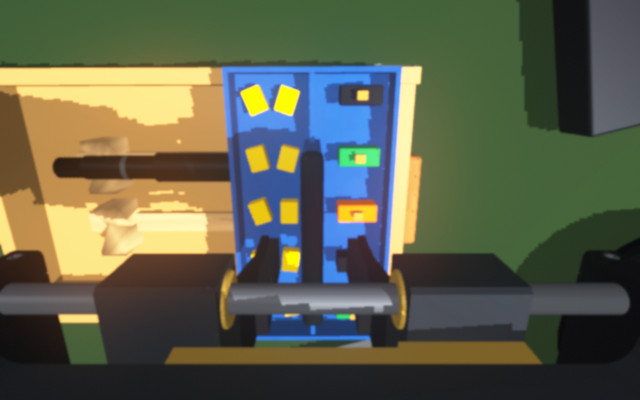

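```bash
python3 - <<'E'
from h import *
np.set_printoptions(precision=4,suppress=True)
e=ray("w4",312,153,.124);d=np.array([.9863,-.165,0]);b=(ray("w4",222,67,.08)+ray("w4",402,67,.08))/2
print(e,e+.05*d,b+.094*d, ray("w4",222,67,.08)-ray("w4",402,67,.08))
print("axle end",ray("w4",56,167,.036),ray("w4",229,166,.036),"empty saddle",ray("w4",120,238,.035),"floor corners",ray("w4",0,76,.048))
E
```

```text
[0.5944 0.0696 0.124 ] [0.6437 0.0614 0.124 ] [0.6451 0.0612 0.08  ] [-0.0174 -0.1027  0.    ]
axle end [ 0.5871 -0.1261  0.036 ] [0.6082 0.0033 0.036 ] empty saddle [ 0.6514 -0.098   0.035 ] floor corners [ 0.5209 -0.1301  0.048 ]
```

Emit:
move_arm(
  deltas=[
    {"linear": [0,0.04,0.45],"turn": [0,0,0],"claw": 0.6},
    {"linear": [0,0,0.43],"turn": [0,0,0],"claw": 0.6},
    {"linear": [0,0,0],"turn": [0,0,0],"claw": 0.6},
    {"linear": [0,0,0],"turn": [0,0,0],"claw": 1},
    {"linear": [0,0,0],"turn": [0,0,0],"claw": 1},
    {"linear": [0,0,0],"turn": [0,0,0],"claw": 1},
    {"linear": [0,0,0],"turn": [0,0,0],"claw": 1},
    {"linear": [0,0,0],"turn": [0,0,0],"claw": 1},
    {"linear": [0,0,0],"turn": [0,0,0],"claw": 1},
  ],
)

```text
time: 14.53
position: [0.6467, 0.0608, 0.1264]
tool_rot: [0.265, 3.13, -0.0]
ft_force: [0.3, -1.8, 1.7]
grip_width: 0.139
```

```bash
python3 - <<'E'
from h import *
plan()
E
```

```text
t 14.53 pos [0.6467 0.0608 0.1264] yaw 80.3 tilt 0.05 F [ 0.3 -1.8  1.7] w 12.1 j [-0.51  0.42  0.48  1.61 -0.21  1.16  1.42]
```

Emit:
move_arm(
  deltas=[
    {"linear": [0,0,-0.3],"turn": [0,0,0],"claw": 1},
    {"linear": [0,0,-0.6],"turn": [0,0,0],"claw": 1},
    {"linear": [0,0,-0.8],"turn": [0,0,0],"claw": 1},
    {"linear": [0,0,-0.8],"turn": [0,0,0],"claw": 1},
    {"linear": [0,0,-0.6],"turn": [0,0,0],"claw": 1},
    {"linear": [0,0,-0.3],"turn": [0,0,0.5],"claw": 1},
    {"linear": [0,0,0],"turn": [0,0,1],"claw": 1},
    {"linear": [0,0,0],"turn": [0,0,1],"claw": 1},
    {"linear": [0,0,0],"turn": [0,0,1],"claw": 1},
    {"linear": [0,0,0],"turn": [0,0,1],"claw": 1},
    {"linear": [0,0,0],"turn": [0,0,1],"claw": 1},
    {"linear": [0,0,0],"turn": [0,0,1],"claw": 1},
    {"linear": [0,0,0],"turn": [0,0,1],"claw": 1},
    {"linear": [0,0,0],"turn": [0,0,1],"claw": 1},
    {"linear": [0,0,0],"turn": [0,0,1],"claw": 1},
    {"linear": [0,0,0],"turn": [0,0,1],"claw": 1},
  ],
)

```text
time: 15.87
position: [0.6457, 0.0618, 0.2274]
tool_rot: [-1.372, -2.824, 0.001]
ft_force: [-0.5, -0.0, -4.2]
grip_width: 0.138
```

Emit:
move_arm(
  deltas=[
    {"linear": [0,0,0],"turn": [0,0,1],"claw": 1},
    {"linear": [0,0,0],"turn": [0,0,1],"claw": 1},
    {"linear": [0,0,0],"turn": [0,0,1],"claw": 1},
    {"linear": [0,0,0],"turn": [0,0,1],"claw": 1},
    {"linear": [0,0,0],"turn": [0,0,1],"claw": 1},
    {"linear": [0,0,0],"turn": [0,0,1],"claw": 1},
    {"linear": [0,0,0],"turn": [0,0,1],"claw": 1},
    {"linear": [0,0,0],"turn": [0,0,1],"claw": 1},
    {"linear": [0,0,0],"turn": [0,0,1],"claw": 1},
    {"linear": [0,0,0],"turn": [0,0,0.6],"claw": 1},
    {"linear": [0,0,0],"turn": [0,0,0],"claw": 1},
  ],
)

```text
time: 16.78
position: [0.6458, 0.0619, 0.2274]
tool_rot: [-2.222, -2.219, 0.001]
ft_force: [0.1, -1.1, -3.6]
grip_width: 0.135
```

```bash
python3 - <<'E'
from h import *
plan((.552,-.355,.22,0),(.552,-.355,.0785,0))
E
```

```text
t 16.78 pos [0.6458 0.0619 0.2274] yaw -0.1 tilt 0.08 F [ 0.1 -1.1 -3.6] w 11.8 j [-0.69  0.39  0.73  1.5  -0.26  1.35  0.06]
turn_z -0.02 lin [-13.9   -3.13   0.25]
turn_z 0.0 lin [0.   0.   4.72]
```

Emit:
move_arm(
  deltas=[
    {"linear": [-0.5,-0.13,0],"turn": [0,0,0],"claw": 1},
    {"linear": [-0.9,-0.2,0],"turn": [0,0,0],"claw": 1},
    {"linear": [-0.9,-0.2,0],"turn": [0,0,0],"claw": 1},
    {"linear": [-0.9,-0.2,0],"turn": [0,0,0],"claw": 1},
    {"linear": [-0.9,-0.2,0],"turn": [0,0,0],"claw": 1},
    {"linear": [-0.9,-0.2,0],"turn": [0,0,0],"claw": 1},
    {"linear": [-0.9,-0.2,0],"turn": [0,0,0],"claw": 1},
    {"linear": [-0.9,-0.2,0],"turn": [0,0,0],"claw": 1},
    {"linear": [-0.9,-0.2,0],"turn": [0,0,0],"claw": 1},
    {"linear": [-0.9,-0.2,0],"turn": [0,0,0],"claw": 1},
    {"linear": [-0.9,-0.2,0],"turn": [0,0,0],"claw": 1},
    {"linear": [-0.9,-0.2,0],"turn": [0,0,0],"claw": 1},
    {"linear": [-0.9,-0.2,0],"turn": [0,0,0],"claw": 1},
    {"linear": [-0.9,-0.2,0],"turn": [0,0,0],"claw": 1},
    {"linear": [-0.9,-0.2,0],"turn": [0,0,0],"claw": 1},
    {"linear": [-0.6,-0.2,0],"turn": [0,0,0],"claw": 1},
    {"linear": [-0.2,0,0],"turn": [0,0,0],"claw": 1},
    {"linear": [0,0,0],"turn": [0,0,0],"claw": 1},
  ],
)

```text
time: 18.28
position: [0.5501, -0.3584, 0.2279]
tool_rot: [2.226, 2.216, -0.002]
ft_force: [0.7, -0.4, -4.2]
grip_width: 0.137
```

Emit:
move_arm(
  deltas=[
    {"linear": [0,0,0.5],"turn": [0,0,0],"claw": 1},
    {"linear": [0,0,0.9],"turn": [0,0,0],"claw": 1},
    {"linear": [0,0,0.9],"turn": [0,0,0],"claw": 1},
    {"linear": [0,0,0.9],"turn": [0,0,0],"claw": 1},
    {"linear": [0,0,0.6],"turn": [0,0,0],"claw": 1},
    {"linear": [0,0,0.3],"turn": [0,0,0],"claw": 1},
    {"linear": [0,0,0.1],"turn": [0,0,0],"claw": 1},
    {"linear": [0,0,0],"turn": [0,0,0],"claw": 1},
  ],
)

```text
time: 18.95
position: [0.5527, -0.3544, 0.1017]
tool_rot: [-2.22, -2.222, -0.001]
ft_force: [-0.5, -0.6, -4.6]
grip_width: 0.131
```

```bash
python3 - <<'E'
from h import *
plan((.552,-.355,.0785,0))
E
```

```text
t 18.95 pos [ 0.5527 -0.3544  0.1017] yaw 0.1 tilt 0.05 F [-0.5 -0.6 -4.6] w 11.4 j [-0.07  0.54  0.8   1.62 -0.42  1.16  0.83]
turn_z 0.01 lin [-0.02 -0.02  0.77]
```

Set down, release and rise.

Emit:
move_arm(
  deltas=[
    {"linear": [0,0,0.35],"turn": [0,0,0],"claw": 1},
    {"linear": [0,0,0.2],"turn": [0,0,0],"claw": 1},
    {"linear": [0,0,0.12],"turn": [0,0,0],"claw": 1},
    {"linear": [0,0,0.1],"turn": [0,0,0],"claw": 1},
    {"linear": [0,0,0],"turn": [0,0,0],"claw": 1},
    {"linear": [0,0,0],"turn": [0,0,0],"claw": 1},
  ],
)

```text
time: 19.45
position: [0.5524, -0.3557, 0.0795]
tool_rot: [2.222, 2.22, 0.001]
ft_force: [-0.1, 1.1, 1.0]
grip_width: 0.138
```

Emit:
move_arm(
  deltas=[
    {"linear": [0,0,0],"turn": [0,0,0],"claw": 0.7},
    {"linear": [0,0,0],"turn": [0,0,0],"claw": 0.65},
    {"linear": [0,0,0],"turn": [0,0,0],"claw": 0.6},
    {"linear": [0,0,-0.4],"turn": [0,0,0],"claw": 0.6},
    {"linear": [0,0,-0.9],"turn": [0,0,0],"claw": 0.6},
    {"linear": [0,0,-0.9],"turn": [0,0,0],"claw": 0.6},
    {"linear": [0,0,-0.9],"turn": [0,0,0],"claw": 0.6},
    {"linear": [0,0,-0.9],"turn": [0,0,0],"claw": 0.6},
    {"linear": [0,0,0],"turn": [0,0,0],"claw": 0.6},
  ],
)

```text
time: 20.2
position: [0.5544, -0.3582, 0.2062]
tool_rot: [2.216, 2.213, 0.005]
ft_force: [0.6, -0.8, 0.3]
grip_width: 0.402
```

```bash
python3 - <<'E'
from h import *
plan((.552,-.355,.2,0))
s=ctrl.get_state();y,m=yawof(s)
d=np.array([.72,-.02,.25])-s["position"];print(m.T@d/.03)
snap("scene","c2");cv2.imwrite("pics/c2c.png",cv2.resize(cv2.imread("pics/c2.png")[130:350,60:460],None,fx=1.9,fy=1.9))
E
```

```text
t 20.2 pos [ 0.5544 -0.3582  0.2062] yaw -0.1 tilt 0.61 F [ 0.6 -0.8  0.3] w 35.0 j [-0.1   0.45  0.85  1.51 -0.35  1.32  0.79]
turn_z -0.02 lin [ 0.11 -0.08  0.21]
[11.27144755  5.51948548 -1.46711651]
```

View pics/c2c.png

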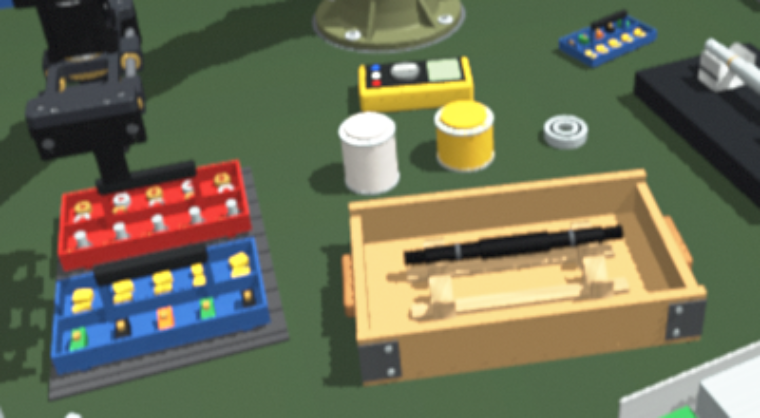

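Emit:
move_arm(
  deltas=[
    {"linear": [0.5,0.2,-0.5],"turn": [0,0,0],"claw": 0.6},
    {"linear": [0.9,0.4,-0.5],"turn": [0,0,0],"claw": 0.6},
    {"linear": [0.9,0.4,-0.5],"turn": [0,0,0],"claw": 0.6},
    {"linear": [0.9,0.4,-0.5],"turn": [0,0,0],"claw": 0.6},
    {"linear": [0.9,0.4,-0.5],"turn": [0,0,-0.5],"claw": 0.6},
    {"linear": [0.9,0.4,-0.5],"turn": [0,0,0],"claw": 0.6},
    {"linear": [0.9,0.4,0],"turn": [0,0,0],"claw": 0.6},
    {"linear": [0.9,0.4,0],"turn": [0,0,0],"claw": 0.6},
    {"linear": [0.9,0.4,0],"turn": [0,0,0],"claw": 0.6},
    {"linear": [0.9,0.4,0],"turn": [0,0,0],"claw": 0.6},
    {"linear": [0.9,0.4,0],"turn": [0,0,0],"claw": 0.6},
    {"linear": [0.9,0.4,0],"turn": [0,0,0],"claw": 0.6},
    {"linear": [0.9,0.4,0],"turn": [0,0,0],"claw": 0.6},
  ],
)

```text
time: 21.33
position: [0.6949, -0.012, 0.2883]
tool_rot: [-2.183, -2.258, 0.001]
ft_force: [-0.4, 0.4, 0.5]
grip_width: 0.397
```

Emit:
move_arm(
  deltas=[
    {"linear": [0,0,0],"turn": [0,0,-0.6],"claw": 0.6},
    {"linear": [0,0,0],"turn": [0,0,-1],"claw": 0.6},
    {"linear": [0,0,0],"turn": [0,0,-1],"claw": 0.6},
    {"linear": [0,0,0],"turn": [0,0,-1],"claw": 0.6},
    {"linear": [0,0,0],"turn": [0,0,-1],"claw": 0.6},
    {"linear": [0,0,0],"turn": [0,0,-1],"claw": 0.6},
    {"linear": [0,0,0],"turn": [0,0,-1],"claw": 0.6},
    {"linear": [0,0,0],"turn": [0,0,-1],"claw": 0.6},
    {"linear": [0,0,0],"turn": [0,0,-1],"claw": 0.6},
    {"linear": [0,0,0],"turn": [0,0,-1],"claw": 0.6},
    {"linear": [0,0,0],"turn": [0,0,-1],"claw": 0.6},
    {"linear": [0,0,0],"turn": [0,0,-1],"claw": 0.6},
    {"linear": [0,0,0],"turn": [0,0,-1],"claw": 0.6},
    {"linear": [0,0,0],"turn": [0,0,-1],"claw": 0.6},
    {"linear": [0,0,0],"turn": [0,0,-1],"claw": 0.6},
    {"linear": [0,0,0],"turn": [0,0,-1],"claw": 0.6},
    {"linear": [0,0,0],"turn": [0,0,-1],"claw": 0.6},
    {"linear": [0,0,0],"turn": [0,0,-1],"claw": 0.6},
    {"linear": [0,0,0],"turn": [0,0,-1],"claw": 0.6},
    {"linear": [0,0,0],"turn": [0,0,-1],"claw": 0.6},
  ],
)

```text
time: 23.0
position: [0.6945, -0.0135, 0.2881]
tool_rot: [-0.259, -3.13, 0.0]
ft_force: [-0.5, 0.2, -0.1]
grip_width: 0.401
```

Emit:
move_arm(
  deltas=[
    {"linear": [0,0,0],"turn": [0,0,0],"claw": 0.6},
    {"linear": [0,0,0],"turn": [0,0,0],"claw": 0.6},
    {"linear": [0,0,0],"turn": [0,0,0],"claw": 0.6},
  ],
)

```text
time: 23.25
position: [0.6947, -0.0135, 0.2884]
tool_rot: [-0.267, -3.13, 0.0]
ft_force: [-0.7, 0.8, 0.5]
grip_width: 0.401
```

```bash
python3 - <<'E'
from h import *
plan((.61,.34,.3,96))
s=ctrl.get_state();y,m=yawof(s)
d=np.array([.61,.34,.30])-s["position"];print(m.T@d/.03)
snap("wrist","w5");cv2.imwrite("pics/w5c.png",cv2.resize(cv2.imread("pics/w5.png")[0:250,80:480],None,fx=2,fy=2,interpolation=cv2.INTER_CUBIC))
E
```

```text
t 23.25 pos [ 0.6947 -0.0135  0.2884] yaw 80.2 tilt 0.03 F [-0.7  0.8  0.5] w 34.9 j [-0.38  0.43  0.52  1.27 -0.21  1.49  1.52]
turn_z -3.94 lin [ 1.58 12.01 -0.39]
[ 4.777764   11.13479956 -0.38388414]
```

View pics/w5c.png

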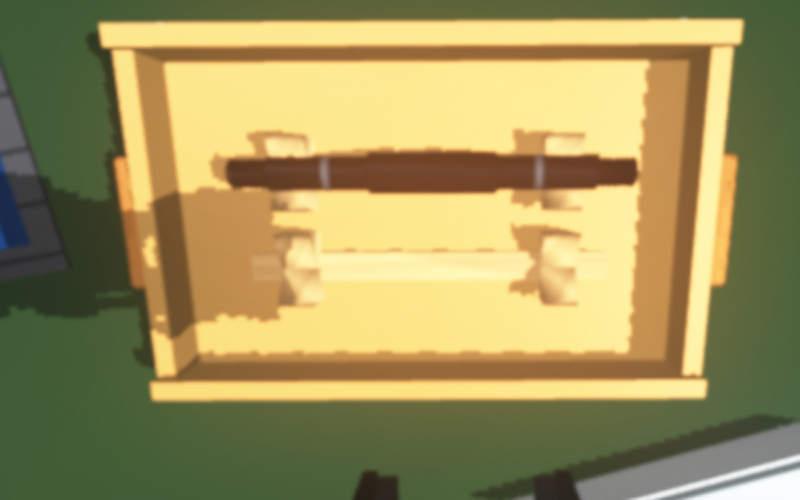

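```bash
python3 - <<'E'
from h import *
np.set_printoptions(precision=4,suppress=True)
c=lambda u,v,z:ray("w5",80+u/2,v/2,z)
C=[c(99,23,.058),c(743,20,.058),c(152,400,.058),c(706,397,.058)]
print(C,"centre",np.mean(C,0),"len",np.linalg.norm(C[0]-C[1]),np.linalg.norm(C[2]-C[3]),np.linalg.norm(C[0]-C[2]))
yd=lambda a,b:np.degrees(np.arctan2(*(b-a)[1::-1]))
print("yaw",yd(C[0],C[1]),yd(C[2],C[3]))
a,b=c(227,172,.036),c(637,171,.036);print("black",a,b,(a+b)/2,np.linalg.norm(b-a),yd(a,b))
a,b=c(303,267,.035),c(560,267,.035);print("empty saddles",a,b,(a+b)/2,np.linalg.norm(b-a),yd(a,b))
E
```

```text
[array([ 0.5116, -0.1605,  0.058 ]), array([0.5626, 0.1462, 0.058 ]), array([ 0.6996, -0.1923,  0.058 ]), array([0.7505, 0.1156, 0.058 ])] centre [ 0.6311 -0.0228  0.058 ] len 0.31087081664134675 0.31200426409483856 0.19067123008747783
yaw 80.55608969552128 80.61991857166636
black [ 0.5867 -0.125   0.036 ] [0.6237 0.0942 0.036 ] [ 0.6052 -0.0154  0.036 ] 0.22226825915972379 80.4417985649592
empty saddles [ 0.6434 -0.0966  0.035 ] [0.6679 0.0465 0.035 ] [ 0.6556 -0.025   0.035 ] 0.14524610092279197 80.3034046518523
```

Emit:
move_arm(
  deltas=[
    {"linear": [0.2,0.45,0],"turn": [0,0,0],"claw": 0.6},
    {"linear": [0.4,0.93,0],"turn": [0,0,0],"claw": 0.6},
    {"linear": [0.4,0.93,0],"turn": [0,0,0],"claw": 0.6},
    {"linear": [0.4,0.93,0],"turn": [0,0,0],"claw": 0.6},
    {"linear": [0.4,0.93,0],"turn": [0,0,0],"claw": 0.6},
    {"linear": [0.4,0.93,0],"turn": [0,0,0],"claw": 0.6},
    {"linear": [0.4,0.93,0],"turn": [0,0,0],"claw": 0.6},
    {"linear": [0.4,0.93,0],"turn": [0,0,0],"claw": 0.6},
    {"linear": [0.4,0.93,0],"turn": [0,0,0],"claw": 0.6},
    {"linear": [0.4,0.93,0],"turn": [0,0,0],"claw": 0.6},
    {"linear": [0.4,0.93,0],"turn": [0,0,0],"claw": 0.6},
    {"linear": [0.4,0.93,0],"turn": [0,0,0],"claw": 0.6},
    {"linear": [0.2,0.45,0],"turn": [0,0,0],"claw": 0.6},
    {"linear": [0,0,0],"turn": [0,0,-1],"claw": 0.6},
    {"linear": [0,0,0],"turn": [0,0,-1],"claw": 0.6},
    {"linear": [0,0,0],"turn": [0,0,-1],"claw": 0.6},
    {"linear": [0,0,0],"turn": [0,0,-0.95],"claw": 0.6},
    {"linear": [0,0,0],"turn": [0,0,0],"claw": 0.6},
    {"linear": [0,0,0],"turn": [0,0,0],"claw": 0.6},
  ],
)

```text
time: 24.88
position: [0.6087, 0.3396, 0.2888]
tool_rot: [0.165, -3.137, 0.0]
ft_force: [-1.1, -0.5, 0.7]
grip_width: 0.397
```

```bash
python3 - <<'E'
from h import *
plan()
snap("wrist","w6");cv2.imwrite("pics/w6c.png",cv2.resize(cv2.imread("pics/w6.png")[0:260,120:520],None,fx=2,fy=2,interpolation=cv2.INTER_CUBIC))
E
```

```text
t 24.88 pos [0.6087 0.3396 0.2888] yaw 96.0 tilt 0.01 F [-1.1 -0.5  0.7] w 34.5 j [-0.79  0.42  0.35  1.26 -0.14  1.49  1.22]
```

View pics/w6c.png

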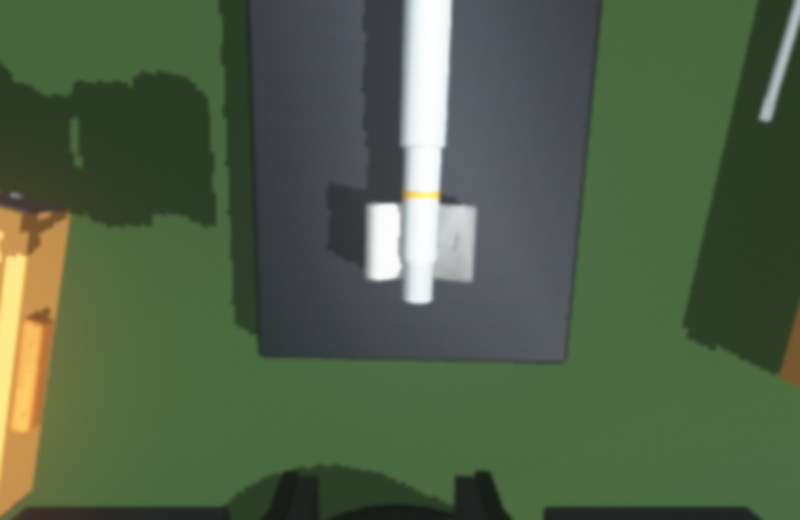

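```bash
python3 - <<'E'
from h import *
np.set_printoptions(precision=4,suppress=True)
c=lambda u,v,z:ray("w6",120+u/2,v/2,z)
A=c(261,355,.04);B=c(566,361,.04);L=c(249,5,.04);Rr=c(600,5,.04)
yd=lambda a,b:np.degrees(np.arctan2(*(b-a)[1::-1]))
print(A,B,np.linalg.norm(A-B),"edge yaw",yd(A,B)-90,"sides",yd(L,A),yd(Rr,B))
y=np.radians(6);
e=c(419,302,.071);h=c(424,147,.071+.0);t=c(428,5,.076);print("axle",e,h,t,"yaw",yd(h,e),yd(t,e))
d=(e-h);d/=np.linalg.norm(d);print(np.linalg.norm(e-h),"centre",e-.11*d,h-.035*d)
n=np.cross([0,0,1],(B-A)/np.linalg.norm(B-A));print("plate c",(A+B)/2+.145*n)
v=c(421,242,.075);print("V",v-.075*d)
E
```

```text
[0.63   0.2706 0.04  ] [0.6148 0.4472 0.04  ] 0.17720853496236488 edge yaw 4.906353166182498 sides 4.964598171445867 5.135831028430084
axle [0.5848 0.356  0.071 ] [0.5089 0.3493 0.071 ] [0.4483 0.3434 0.076 ] yaw 5.04324999423017 5.2630529539024975
0.07620482595334237 centre [0.4752 0.3463 0.071 ] [0.474  0.3462 0.071 ]
plate c [0.4779 0.3465 0.04  ]
V [0.4793 0.3465 0.075 ]
```

```bash
python3 - <<'E'
from h import *
plan((.476,.3465,.14,95),(.476,.3465,.077,95))
E
```

```text
t 24.93 pos [0.6087 0.3396 0.2889] yaw 96.0 tilt 0.01 F [-0.5  0.   0.4] w 34.6 j [-0.79  0.42  0.35  1.26 -0.14  1.49  1.22]
turn_z 0.26 lin [4.39 0.61 4.96]
turn_z 0.0 lin [0.  0.  2.1]
```

Emit:
move_arm(
  deltas=[
    {"linear": [0,0,0],"turn": [0,0,0.26],"claw": 0.5},
    {"linear": [0.5,0.1,0.6],"turn": [0,0,0],"claw": 0.5},
    {"linear": [0.8,0.1,0.9],"turn": [0,0,0],"claw": 0.5},
    {"linear": [0.8,0.1,0.9],"turn": [0,0,0],"claw": 0.5},
    {"linear": [0.8,0.1,0.9],"turn": [0,0,0],"claw": 0.5},
    {"linear": [0.8,0.1,0.9],"turn": [0,0,0],"claw": 0.5},
    {"linear": [0.69,0.11,0.6],"turn": [0,0,0],"claw": 0.5},
    {"linear": [0,0,0],"turn": [0,0,0],"claw": 0.5},
    {"linear": [0,0,0],"turn": [0,0,0],"claw": 0.5},
  ],
)

```text
time: 25.68
position: [0.4743, 0.3464, 0.1438]
tool_rot: [0.141, -3.136, 0.002]
ft_force: [0.6, -0.1, 0.6]
grip_width: 0.502
```

```bash
python3 - <<'E'
from h import *
plan((.476,.3465,.077,95))
snap("wrist","w7")
E
```

```text
t 25.68 pos [0.4743 0.3464 0.1438] yaw 95.1 tilt 0.13 F [ 0.6 -0.1  0.6] w 43.7 j [-0.94  0.26  0.3   1.75 -0.09  1.15  1.05]
turn_z 0.04 lin [-0.06 -0.    2.23]
```

View pics/w7.png

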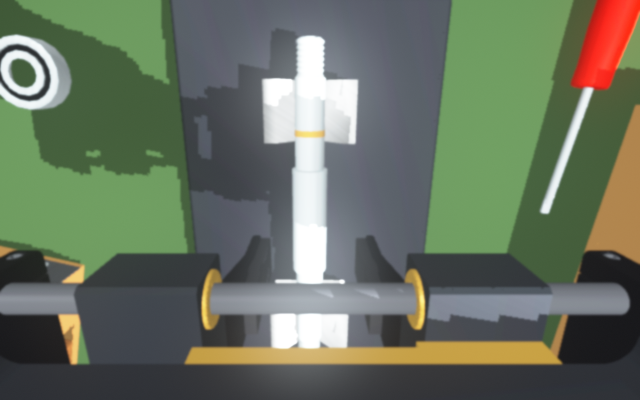

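```bash
python3 - <<'E'
from h import *
np.set_printoptions(precision=4,suppress=True)
d=np.array([.9962,.087,0]);r=lambda u,v,z:ray("w7",u,v,z)
print("from end",r(311,39,.071)+.11*d,"from step",r(310,168,.075)+.035*d,"V",r(310,79,.078)+.093*d,r(310,143,.078)+.057*d)
E
```

```text
from end [0.4746 0.3462 0.071 ] from step [0.4734 0.3457 0.075 ] V [0.4794 0.3461 0.078 ] [0.4795 0.3462 0.078 ]
```

Emit:
move_arm(
  deltas=[
    {"linear": [-0.06,0,0.7],"turn": [0,0,0],"claw": 0.5},
    {"linear": [0,0,0.8],"turn": [0,0,0],"claw": 0.5},
    {"linear": [0,0,0.5],"turn": [0,0,0],"claw": 0.5},
    {"linear": [0,0,0.2],"turn": [0,0,0],"claw": 0.5},
    {"linear": [0,0,0],"turn": [0,0,0],"claw": 0.5},
    {"linear": [0,0,0],"turn": [0,0,0],"claw": 1},
    {"linear": [0,0,0],"turn": [0,0,0],"claw": 1},
    {"linear": [0,0,0],"turn": [0,0,0],"claw": 1},
    {"linear": [0,0,0],"turn": [0,0,0],"claw": 1},
    {"linear": [0,0,0],"turn": [0,0,0],"claw": 1},
    {"linear": [0,0,0],"turn": [0,0,0],"claw": 1},
  ],
  grip_force=40,
)

```text
time: 26.65
position: [0.479, 0.3445, 0.08]
tool_rot: [-0.138, 3.137, -0.003]
ft_force: [0.7, -5.5, 4.8]
grip_width: 0.24
```

```bash
python3 - <<'E'
from h import *
plan()
E
```

```text
t 26.65 pos [0.479  0.3445 0.08  ] yaw 95.0 tilt 0.13 F [ 0.7 -5.5  4.8] w 20.9 j [-0.92  0.33  0.3   1.8  -0.11  1.03  1.08]
```

Emit:
move_arm(
  deltas=[
    {"linear": [0,0,-0.3],"turn": [0,0,0],"claw": 1},
    {"linear": [0,0,-0.6],"turn": [0,0,0],"claw": 1},
    {"linear": [0,0,-0.8],"turn": [0,0,0],"claw": 1},
    {"linear": [0,0,-0.8],"turn": [0,0,0],"claw": 1},
    {"linear": [0,0,-0.8],"turn": [0,0,0],"claw": 1},
    {"linear": [0,0,-0.5],"turn": [0,0,0],"claw": 1},
    {"linear": [0,0,-0.2],"turn": [0,0,0],"claw": 1},
    {"linear": [0,0,0],"turn": [0,0,0],"claw": 1},
  ],
)

```text
time: 27.32
position: [0.4781, 0.3473, 0.2003]
tool_rot: [-0.141, 3.137, 0.003]
ft_force: [0.9, -0.3, -4.8]
grip_width: 0.242
```

```bash
python3 - <<'E'
from h import *
plan((.656,-.0313,.2,95),(.656,-.0313,.2,-9.4))
E
```

```text
t 27.32 pos [0.4781 0.3473 0.2003] yaw 95.1 tilt 0.17 F [ 0.9 -0.3 -4.8] w 21.1 j [-0.94  0.22  0.31  1.68 -0.07  1.25  1.04]
turn_z 0.03 lin [-4.810e+00 -1.309e+01  1.000e-02]
turn_z 26.1 lin [ 0.  0. -0.]
```

Emit:
move_arm(
  deltas=[
    {"linear": [-0.17,-0.45,0],"turn": [0,0,0],"claw": 1},
    {"linear": [-0.33,-0.9,0],"turn": [0,0,0],"claw": 1},
    {"linear": [-0.33,-0.9,0],"turn": [0,0,0],"claw": 1},
    {"linear": [-0.33,-0.9,0],"turn": [0,0,0],"claw": 1},
    {"linear": [-0.33,-0.9,0],"turn": [0,0,0],"claw": 1},
    {"linear": [-0.33,-0.9,0],"turn": [0,0,0],"claw": 1},
    {"linear": [-0.33,-0.9,0],"turn": [0,0,0],"claw": 1},
    {"linear": [-0.33,-0.9,0],"turn": [0,0,0],"claw": 1},
    {"linear": [-0.33,-0.9,0],"turn": [0,0,0],"claw": 1},
    {"linear": [-0.33,-0.9,0],"turn": [0,0,0],"claw": 1},
    {"linear": [-0.33,-0.9,0],"turn": [0,0,0],"claw": 1},
    {"linear": [-0.33,-0.9,0],"turn": [0,0,0],"claw": 1},
    {"linear": [-0.33,-0.9,0],"turn": [0,0,0],"claw": 1},
    {"linear": [-0.33,-0.9,0],"turn": [0,0,0],"claw": 1},
    {"linear": [-0.33,-0.9,0],"turn": [0,0,0],"claw": 1},
    {"linear": [-0.05,-0.1,0],"turn": [0,0,0.6],"claw": 1},
    {"linear": [0,0,0],"turn": [0,0,1],"claw": 1},
    {"linear": [0,0,0],"turn": [0,0,1],"claw": 1},
    {"linear": [0,0,0],"turn": [0,0,1],"claw": 1},
    {"linear": [0,0,0],"turn": [0,0,1],"claw": 1},
  ],
)

```text
time: 28.98
position: [0.6562, -0.0343, 0.1962]
tool_rot: [-0.37, -3.116, 0.002]
ft_force: [-0.0, -0.2, -4.6]
grip_width: 0.247
```

Emit:
move_arm(
  deltas=[
    {"linear": [0,0,0],"turn": [0,0,1],"claw": 1},
    {"linear": [0,0,0],"turn": [0,0,1],"claw": 1},
    {"linear": [0,0,0],"turn": [0,0,1],"claw": 1},
    {"linear": [0,0,0],"turn": [0,0,1],"claw": 1},
    {"linear": [0,0,0],"turn": [0,0,1],"claw": 1},
    {"linear": [0,0,0],"turn": [0,0,1],"claw": 1},
    {"linear": [0,0,0],"turn": [0,0,1],"claw": 1},
    {"linear": [0,0,0],"turn": [0,0,1],"claw": 1},
    {"linear": [0,0,0],"turn": [0,0,1],"claw": 1},
    {"linear": [0,0,0],"turn": [0,0,1],"claw": 1},
    {"linear": [0,0,0],"turn": [0,0,1],"claw": 1},
    {"linear": [0,0,0],"turn": [0,0,1],"claw": 1},
    {"linear": [0,0,0],"turn": [0,0,1],"claw": 1},
    {"linear": [0,0,0],"turn": [0,0,1],"claw": 1},
    {"linear": [0,0,0],"turn": [0,0,1],"claw": 1},
    {"linear": [0,0,0],"turn": [0,0,1],"claw": 1},
    {"linear": [0,0,0],"turn": [0,0,1],"claw": 1},
    {"linear": [0,0,0],"turn": [0,0,1],"claw": 1},
    {"linear": [0,0,0],"turn": [0,0,1],"claw": 1},
    {"linear": [0,0,0],"turn": [0,0,1],"claw": 1},
  ],
)

```text
time: 30.65
position: [0.6562, -0.0341, 0.1965]
tool_rot: [-2.287, -2.151, 0.005]
ft_force: [-0.8, -0.4, -5.2]
grip_width: 0.243
```

Emit:
move_arm(
  deltas=[
    {"linear": [0,0,0],"turn": [0,0,1],"claw": 1},
    {"linear": [0,0,0],"turn": [0,0,0.5],"claw": 1},
    {"linear": [0,0,0],"turn": [0,0,0],"claw": 1},
    {"linear": [0,0,0],"turn": [0,0,0],"claw": 1},
  ],
)

```text
time: 30.98
position: [0.6566, -0.0339, 0.1971]
tool_rot: [-2.392, -2.034, 0.004]
ft_force: [-0.6, 0.7, -5.2]
grip_width: 0.241
```

```bash
python3 - <<'E'
from h import *
plan((.656,-.0313,.045,-9.4))
snap("wrist","w8")
E
```

```text
t 30.98 pos [ 0.6566 -0.0339  0.1971] yaw -9.2 tilt 0.16 F [-0.6  0.7 -5.2] w 21.0 j [-0.63  0.47  0.87  1.52 -0.37  1.33  0.12]
turn_z 0.04 lin [ 0.08 -0.03  5.07]
```

View pics/w8.png

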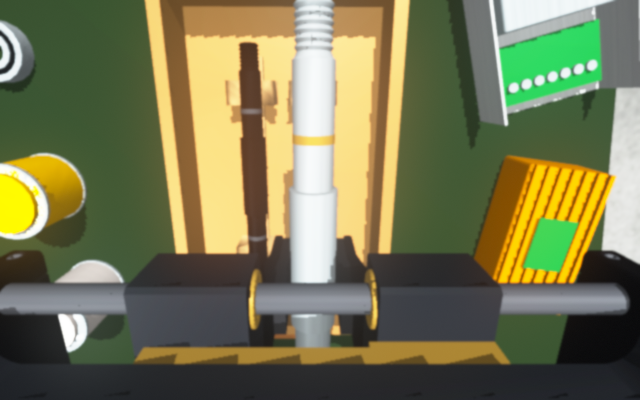

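```bash
python3 - <<'E'
from h import *
np.set_printoptions(precision=4,suppress=True)
d=np.array([.16,.987,0])
print(ray("w8",315,189,.190)-.035*d, ray("w8",314,57,.188)-.090*d)
print("black",ray("w8",249,44,.036)-.11*d,ray("w8",253,137,.04)-.035*d)
E
```

```text
[ 0.658  -0.0287  0.19  ] [ 0.6574 -0.0289  0.188 ]
black [ 0.6065 -0.0169  0.036 ] [ 0.6068 -0.0158  0.04  ]
```

Emit:
move_arm(
  deltas=[
    {"linear": [0.08,-0.03,0.4],"turn": [0,0,0],"claw": 1},
    {"linear": [0,0,0.8],"turn": [0,0,0],"claw": 1},
    {"linear": [0,0,0.8],"turn": [0,0,0],"claw": 1},
    {"linear": [0,0,0.8],"turn": [0,0,0],"claw": 1},
    {"linear": [0,0,0.7],"turn": [0,0,0],"claw": 1},
    {"linear": [0,0,0.5],"turn": [0,0,0],"claw": 1},
    {"linear": [0,0,0.3],"turn": [0,0,0],"claw": 1},
    {"linear": [0,0,0],"turn": [0,0,0],"claw": 1},
    {"linear": [0,0,0],"turn": [0,0,0],"claw": 1},
  ],
)

```text
time: 31.78
position: [0.6573, -0.0311, 0.0699]
tool_rot: [2.394, 2.034, -0.0]
ft_force: [-0.4, -0.3, -5.0]
grip_width: 0.241
```

```bash
python3 - <<'E'
from h import *
plan((.656,-.0313,.045,-9.4))
E
```

```text
t 31.78 pos [ 0.6573 -0.0311  0.0699] yaw -9.3 tilt 0.01 F [-0.4 -0.3 -5. ] w 21.0 j [-0.59  0.59  0.8   1.64 -0.46  1.11  0.17]
turn_z 0.03 lin [-0.02 -0.04  0.83]
```

Emit:
move_arm(
  deltas=[
    {"linear": [-0.03,-0.04,0.35],"turn": [0,0,0],"claw": 1},
    {"linear": [0,0,0.2],"turn": [0,0,0],"claw": 1},
    {"linear": [0,0,0.12],"turn": [0,0,0],"claw": 1},
    {"linear": [0,0,0.1],"turn": [0,0,0],"claw": 1},
    {"linear": [0,0,0.06],"turn": [0,0,0],"claw": 1},
    {"linear": [0,0,0],"turn": [0,0,0],"claw": 1},
  ],
)

```text
time: 32.28
position: [0.6561, -0.0316, 0.0452]
tool_rot: [2.394, 2.034, 0.001]
ft_force: [0.1, 0.1, -4.2]
grip_width: 0.239
```

```bash
python3 - <<'E'
from h import *
plan((.656,-.0313,.045,-9.4))
E
```

```text
t 32.28 pos [ 0.6561 -0.0316  0.0452] yaw -9.3 tilt 0.04 F [ 0.1  0.1 -4.2] w 20.8 j [-0.58  0.61  0.78  1.66 -0.48  1.07  0.19]
turn_z 0.03 lin [ 0.01 -0.    0.01]
```

Emit:
move_arm(
  deltas=[
    {"linear": [0,0,0.05],"turn": [0,0,0],"claw": 1},
    {"linear": [0,0,0.05],"turn": [0,0,0],"claw": 1},
    {"linear": [0,0,0],"turn": [0,0,0],"claw": 1},
    {"linear": [0,0,0],"turn": [0,0,0],"claw": 1},
  ],
)

```text
time: 32.62
position: [0.6562, -0.0317, 0.0449]
tool_rot: [-2.393, -2.034, -0.003]
ft_force: [-7.0, 1.6, 11.8]
grip_width: 0.239
```

Emit:
move_arm(
  deltas=[
    {"linear": [0,0,0],"turn": [0,0,0],"claw": 0.7},
    {"linear": [0,0,0],"turn": [0,0,0],"claw": 0.65},
    {"linear": [0,0,0],"turn": [0,0,0],"claw": 0.6},
    {"linear": [0,0,0],"turn": [0,0,0],"claw": 0.6},
    {"linear": [0,0,-0.4],"turn": [0,0,0],"claw": 0.6},
    {"linear": [0,0,-0.8],"turn": [0,0,0],"claw": 0.6},
    {"linear": [0,0,-0.8],"turn": [0,0,0],"claw": 0.6},
    {"linear": [0,0,-0.8],"turn": [0,0,0],"claw": 0.6},
    {"linear": [0,0,0],"turn": [0,0,0],"claw": 0.6},
    {"linear": [0,0,0],"turn": [0,0,0],"claw": 0.6},
  ],
)

```text
time: 33.45
position: [0.6571, -0.032, 0.1283]
tool_rot: [2.392, 2.033, 0.005]
ft_force: [0.3, 0.1, -1.0]
grip_width: 0.401
```

```bash
python3 - <<'E'
from h import *
plan((.6055,-.0165,.12,-9.4),(.6055,-.0165,.044,-9.4))
snap("wrist","w9")
snap("scene","c3")
a=cv2.imread("pics/w9.png")[0:260,100:480];b=cv2.imread("pics/c3.png")[190:340,230:450]
b=cv2.resize(b,(380,260));cv2.imwrite("pics/m9.png",np.hstack([a,b]))
E
```

```text
t 33.45 pos [ 0.6571 -0.032   0.1283] yaw -9.3 tilt 0.23 F [ 0.3  0.1 -1. ] w 34.9 j [-0.62  0.52  0.84  1.6  -0.41  1.2   0.14]
turn_z 0.03 lin [ 0.23 -1.78  0.28]
turn_z -0.0 lin [0.   0.   2.53]
```

View pics/m9.png

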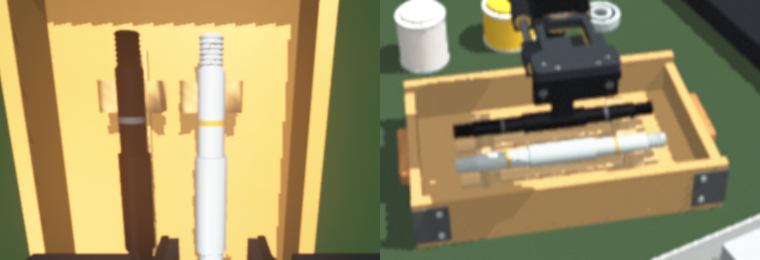

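```bash
python3 - <<'E'
from h import *
np.set_printoptions(precision=4,suppress=True)
d=np.array([.163,.987,0]);r=lambda u,v,z:ray("w9",u,v,z)
print("bright",r(310,33,.036)-.11*d,r(310,157,.038)-.035*d)
print("black",r(226,31,.036)-.11*d,r(233,153,.038)-.035*d)
E
```

```text
bright [ 0.6561 -0.0251  0.036 ] [ 0.6559 -0.0269  0.038 ]
black [ 0.6053 -0.0158  0.036 ] [ 0.6052 -0.0159  0.038 ]
```

Emit:
move_arm(
  deltas=[
    {"linear": [0.08,-0.6,0],"turn": [0,0,0],"claw": 0.6},
    {"linear": [0.08,-0.6,0],"turn": [0,0,0],"claw": 0.6},
    {"linear": [0.07,-0.56,0],"turn": [0,0,0],"claw": 0.6},
    {"linear": [0,0,0],"turn": [0,0,0],"claw": 0.6},
    {"linear": [0,0,0],"turn": [0,0,0],"claw": 0.6},
  ],
)

```text
time: 33.97
position: [0.604, -0.0157, 0.125]
tool_rot: [-2.392, -2.034, 0.001]
ft_force: [-0.3, -0.3, 0.2]
grip_width: 0.402
```

```bash
python3 - <<'E'
from h import *
plan((.6055,-.0165,.044,-9.4))
E
```

```text
t 33.97 pos [ 0.604  -0.0157  0.125 ] yaw -9.2 tilt 0.09 F [-0.3 -0.3  0.2] w 35.0 j [-0.72  0.42  0.87  1.74 -0.35  1.15  0.09]
turn_z 0.04 lin [-0.02  0.05  2.7 ]
```

Emit:
move_arm(
  deltas=[
    {"linear": [0,0.05,0.5],"turn": [0,0,0],"claw": 0.6},
    {"linear": [0,0,0.8],"turn": [0,0,0],"claw": 0.6},
    {"linear": [0,0,0.7],"turn": [0,0,0],"claw": 0.6},
    {"linear": [0,0,0.45],"turn": [0,0,0],"claw": 0.6},
    {"linear": [0,0,0.25],"turn": [0,0,0],"claw": 0.6},
    {"linear": [0,0,0],"turn": [0,0,0],"claw": 0.6},
    {"linear": [0,0,0],"turn": [0,0,0],"claw": 1},
    {"linear": [0,0,0],"turn": [0,0,0],"claw": 1},
    {"linear": [0,0,0],"turn": [0,0,0],"claw": 1},
    {"linear": [0,0,0],"turn": [0,0,0],"claw": 1},
    {"linear": [0,0,0],"turn": [0,0,0],"claw": 1},
    {"linear": [0,0,0],"turn": [0,0,0],"claw": 1},
  ],
)

```text
time: 34.97
position: [0.6059, -0.0166, 0.0458]
tool_rot: [-2.393, -2.034, -0.0]
ft_force: [-5.1, 0.5, 5.1]
grip_width: 0.242
```

```bash
python3 - <<'E'
from h import *
plan()
E
```

```text
t 34.97 pos [ 0.6059 -0.0166  0.0458] yaw -9.3 tilt 0.06 F [-5.1  0.5  5.1] w 21.1 j [-0.66  0.52  0.81  1.79 -0.43  1.02  0.16]
```

Emit:
move_arm(
  deltas=[
    {"linear": [0,0,-0.3],"turn": [0,0,0],"claw": 1},
    {"linear": [0,0,-0.6],"turn": [0,0,0],"claw": 1},
    {"linear": [0,0,-0.8],"turn": [0,0,0],"claw": 1},
    {"linear": [0,0,-0.8],"turn": [0,0,0],"claw": 1},
    {"linear": [0,0,-0.8],"turn": [0,0,0],"claw": 1},
    {"linear": [0,0,-0.8],"turn": [0,0,0],"claw": 1},
    {"linear": [0,0,-0.8],"turn": [0,0,0],"claw": 1},
    {"linear": [0,0,-0.3],"turn": [0,0,0],"claw": 1},
    {"linear": [0,0,0],"turn": [0,0,0],"claw": 1},
  ],
)

```text
time: 35.72
position: [0.6079, -0.0167, 0.2035]
tool_rot: [2.392, 2.033, 0.008]
ft_force: [0.6, 0.3, -4.5]
grip_width: 0.243
```

```bash
python3 - <<'E'
from h import *
plan((.479,.3463,.2,-9.4),(.479,.3463,.2,95))
E
```

```text
t 35.72 pos [ 0.6079 -0.0167  0.2035] yaw -9.3 tilt 0.32 F [ 0.6  0.3 -4.5] w 21.1 j [-0.76  0.34  0.92  1.65 -0.28  1.28  0.05]
turn_z 0.03 lin [11.24 -6.22  0.12]
turn_z -26.1 lin [ 0.  0. -0.]
```

Emit:
move_arm(
  deltas=[
    {"linear": [0.45,-0.25,0],"turn": [0,0,0],"claw": 1},
    {"linear": [0.9,-0.5,0],"turn": [0,0,0],"claw": 1},
    {"linear": [0.9,-0.5,0],"turn": [0,0,0],"claw": 1},
    {"linear": [0.9,-0.5,0],"turn": [0,0,0],"claw": 1},
    {"linear": [0.9,-0.5,0],"turn": [0,0,0],"claw": 1},
    {"linear": [0.9,-0.5,0],"turn": [0,0,0],"claw": 1},
    {"linear": [0.9,-0.5,0],"turn": [0,0,0],"claw": 1},
    {"linear": [0.9,-0.5,0],"turn": [0,0,0],"claw": 1},
    {"linear": [0.9,-0.5,0],"turn": [0,0,0],"claw": 1},
    {"linear": [0.9,-0.5,0],"turn": [0,0,0],"claw": 1},
    {"linear": [0.9,-0.5,0],"turn": [0,0,0],"claw": 1},
    {"linear": [0.9,-0.5,0],"turn": [0,0,0],"claw": 1},
    {"linear": [0.85,-0.47,0],"turn": [0,0,0],"claw": 1},
    {"linear": [0,0,0],"turn": [0,0,-0.6],"claw": 1},
    {"linear": [0,0,0],"turn": [0,0,-1],"claw": 1},
    {"linear": [0,0,0],"turn": [0,0,-1],"claw": 1},
    {"linear": [0,0,0],"turn": [0,0,-1],"claw": 1},
    {"linear": [0,0,0],"turn": [0,0,-1],"claw": 1},
    {"linear": [0,0,0],"turn": [0,0,-1],"claw": 1},
    {"linear": [0,0,0],"turn": [0,0,-1],"claw": 1},
  ],
)

```text
time: 37.38
position: [0.4753, 0.3447, 0.1986]
tool_rot: [-1.861, -2.53, 0.004]
ft_force: [-0.8, -0.4, -3.8]
grip_width: 0.239
```

Emit:
move_arm(
  deltas=[
    {"linear": [0,0,0],"turn": [0,0,-1],"claw": 1},
    {"linear": [0,0,0],"turn": [0,0,-1],"claw": 1},
    {"linear": [0,0,0],"turn": [0,0,-1],"claw": 1},
    {"linear": [0,0,0],"turn": [0,0,-1],"claw": 1},
    {"linear": [0,0,0],"turn": [0,0,-1],"claw": 1},
    {"linear": [0,0,0],"turn": [0,0,-1],"claw": 1},
    {"linear": [0,0,0],"turn": [0,0,-1],"claw": 1},
    {"linear": [0,0,0],"turn": [0,0,-1],"claw": 1},
    {"linear": [0,0,0],"turn": [0,0,-1],"claw": 1},
    {"linear": [0,0,0],"turn": [0,0,-1],"claw": 1},
    {"linear": [0,0,0],"turn": [0,0,-1],"claw": 1},
    {"linear": [0,0,0],"turn": [0,0,-1],"claw": 1},
    {"linear": [0,0,0],"turn": [0,0,-1],"claw": 1},
    {"linear": [0,0,0],"turn": [0,0,-1],"claw": 1},
    {"linear": [0,0,0],"turn": [0,0,-1],"claw": 1},
    {"linear": [0,0,0],"turn": [0,0,-1],"claw": 1},
    {"linear": [0,0,0],"turn": [0,0,-1],"claw": 1},
    {"linear": [0,0,0],"turn": [0,0,-1],"claw": 1},
    {"linear": [0,0,0],"turn": [0,0,-1],"claw": 1},
    {"linear": [0,0,0],"turn": [0,0,-0.5],"claw": 1},
  ],
)

```text
time: 39.05
position: [0.4754, 0.3446, 0.1985]
tool_rot: [0.145, -3.136, 0.003]
ft_force: [-0.1, -0.1, -4.1]
grip_width: 0.238
```

Emit:
move_arm(
  deltas=[
    {"linear": [0,0,0],"turn": [0,0,0],"claw": 1},
    {"linear": [0,0,0],"turn": [0,0,0],"claw": 1},
  ],
)

```text
time: 39.22
position: [0.4756, 0.3447, 0.1992]
tool_rot: [0.138, -3.137, 0.002]
ft_force: [0.3, -0.3, -4.3]
grip_width: 0.239
```

```bash
python3 - <<'E'
from h import *
plan((.479,.3463,.081,95))
E
```

```text
t 39.22 pos [0.4756 0.3447 0.1992] yaw 95.0 tilt 0.13 F [ 0.3 -0.3 -4.3] w 20.8 j [-1.12  0.23  0.52  1.69 -0.12  1.26  1.08]
turn_z 0.01 lin [-0.12  0.04  3.94]
```

Emit:
move_arm(
  deltas=[
    {"linear": [-0.12,0.04,0.4],"turn": [0,0,0],"claw": 1},
    {"linear": [0,0,0.8],"turn": [0,0,0],"claw": 1},
    {"linear": [0,0,0.8],"turn": [0,0,0],"claw": 1},
    {"linear": [0,0,0.6],"turn": [0,0,0],"claw": 1},
    {"linear": [0,0,0.4],"turn": [0,0,0],"claw": 1},
    {"linear": [0,0,0.2],"turn": [0,0,0],"claw": 1},
    {"linear": [0,0,0],"turn": [0,0,0],"claw": 1},
    {"linear": [0,0,0],"turn": [0,0,0],"claw": 1},
  ],
)

```text
time: 39.88
position: [0.4802, 0.3469, 0.1052]
tool_rot: [-0.14, 3.138, 0.0]
ft_force: [-1.1, 0.4, -2.9]
grip_width: 0.239
```

```bash
python3 - <<'E'
from h import *
plan((.479,.3463,.081,95))
E
```

```text
t 39.88 pos [0.4802 0.3469 0.1052] yaw 95.1 tilt 0.04 F [-1.1  0.4 -2.9] w 20.8 j [-1.09  0.33  0.5   1.78 -0.18  1.08  1.13]
turn_z 0.03 lin [ 0.04 -0.02  0.81]
```

Emit:
move_arm(
  deltas=[
    {"linear": [0.04,-0.02,0.35],"turn": [0,0,0],"claw": 1},
    {"linear": [0,0,0.2],"turn": [0,0,0],"claw": 1},
    {"linear": [0,0,0.12],"turn": [0,0,0],"claw": 1},
    {"linear": [0,0,0.1],"turn": [0,0,0],"claw": 1},
    {"linear": [0,0,0.08],"turn": [0,0,0],"claw": 1},
    {"linear": [0,0,0],"turn": [0,0,0],"claw": 1},
    {"linear": [0,0,0],"turn": [0,0,0],"claw": 1},
  ],
)

```text
time: 40.47
position: [0.4791, 0.3445, 0.0808]
tool_rot: [0.138, -3.138, 0.002]
ft_force: [-4.0, -6.1, 6.6]
grip_width: 0.237
```

```bash
python3 - <<'E'
from h import *
plan((.479,.3463,.081,95))
E
```

```text
t 40.47 pos [0.4791 0.3445 0.0808] yaw 95.0 tilt 0.08 F [-4.  -6.1  6.6] w 20.6 j [-1.09  0.35  0.5   1.8  -0.19  1.03  1.14]
turn_z 0.01 lin [-0.    0.06 -0.01]
```

Emit:
move_arm(
  deltas=[
    {"linear": [0,0,0],"turn": [0,0,0],"claw": 0.7},
    {"linear": [0,0,0],"turn": [0,0,0],"claw": 0.6},
    {"linear": [0,0,0],"turn": [0,0,0],"claw": 0.5},
    {"linear": [0,0,0],"turn": [0,0,0],"claw": 0.5},
    {"linear": [0,0,-0.4],"turn": [0,0,0],"claw": 0.5},
    {"linear": [0,0,-0.8],"turn": [0,0,0],"claw": 0.5},
    {"linear": [0,0,-0.8],"turn": [0,0,0],"claw": 0.5},
    {"linear": [0,0,-0.8],"turn": [0,0,0],"claw": 0.5},
    {"linear": [0,0,-0.8],"turn": [0,0,0],"claw": 0.5},
    {"linear": [0,0,0],"turn": [0,0,0],"claw": 0.5},
    {"linear": [0,0,0],"turn": [0,0,0],"claw": 0.5},
  ],
)

```text
time: 41.38
position: [0.4796, 0.3468, 0.1899]
tool_rot: [-0.14, 3.135, 0.005]
ft_force: [1.1, 0.1, -0.7]
grip_width: 0.5
```

```bash
python3 - <<'E'
from h import *
plan((.479,.3463,.081,95))
snap("wrist","w10");snap("side","s10")
a=cv2.imread("pics/w10.png")[0:260,160:480];b=cv2.resize(cv2.imread("pics/s10.png")[90:220,160:340],(360,260))
cv2.imwrite("pics/m10.png",np.hstack([a,b]))
E
```

```text
t 41.38 pos [0.4796 0.3468 0.1899] yaw 95.1 tilt 0.26 F [ 1.1  0.1 -0.7] w 43.5 j [-1.12  0.24  0.52  1.7  -0.13  1.23  1.09]
turn_z 0.03 lin [ 0.02 -0.02  3.63]
```

View pics/m10.png

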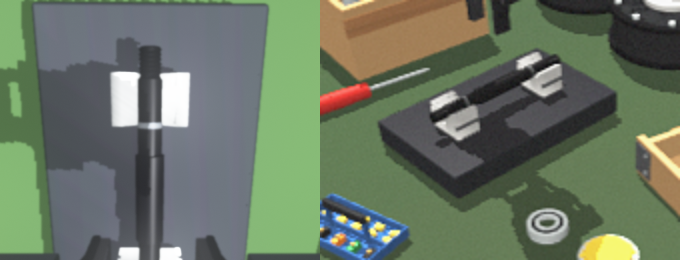

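```bash
python3 - <<'E'
from h import *
np.set_printoptions(precision=4,suppress=True)
d=np.array([.9962,.087,0]);r=lambda u,v,z:ray("w10",u,v,z)
print("end",r(309,47,.071)+.11*d,"step",r(310,155,.074)+.035*d,"V",r(310,72,.078)+.093*d,r(310,127,.078)+.057*d, "plate", (r(194,3,.04)+r(428,6,.04))/2+.145*d)
plan((.5526,-.3555,.19,95))
E
```

```text
end [0.4795 0.3455 0.071 ] step [0.4794 0.3462 0.074 ] V [0.4791 0.3462 0.078 ] [0.4803 0.3463 0.078 ] plate [0.4815 0.3471 0.04  ]
t 41.48 pos [0.4782 0.3459 0.1872] yaw 95.1 tilt 0.03 F [ 0.1 -0.  -0.3] w 43.3 j [-1.12  0.25  0.52  1.7  -0.13  1.23  1.09]
turn_z 0.03 lin [ -0.43 -23.51  -0.09]
```

Emit:
move_arm(
  deltas=[
    {"linear": [0,0,0],"turn": [0,0,0.5],"claw": 0.6},
    {"linear": [0,0,0],"turn": [0,0,1],"claw": 0.6},
    {"linear": [0,0,0],"turn": [0,0,1],"claw": 0.6},
    {"linear": [0,0,0],"turn": [0,0,1],"claw": 0.6},
    {"linear": [0,0,0],"turn": [0,0,1],"claw": 0.6},
    {"linear": [0,0,0],"turn": [0,0,1],"claw": 0.6},
    {"linear": [0,0,0],"turn": [0,0,1],"claw": 0.6},
    {"linear": [0,0,0],"turn": [0,0,1],"claw": 0.6},
    {"linear": [0,0,0],"turn": [0,0,1],"claw": 0.6},
    {"linear": [0,0,0],"turn": [0,0,1],"claw": 0.6},
    {"linear": [0,0,0],"turn": [0,0,1],"claw": 0.6},
    {"linear": [0,0,0],"turn": [0,0,1],"claw": 0.6},
    {"linear": [0,0,0],"turn": [0,0,1],"claw": 0.6},
    {"linear": [0,0,0],"turn": [0,0,1],"claw": 0.6},
    {"linear": [0,0,0],"turn": [0,0,1],"claw": 0.6},
    {"linear": [0,0,0],"turn": [0,0,1],"claw": 0.6},
    {"linear": [0,0,0],"turn": [0,0,1],"claw": 0.6},
    {"linear": [0,0,0],"turn": [0,0,1],"claw": 0.6},
    {"linear": [0,0,0],"turn": [0,0,1],"claw": 0.6},
    {"linear": [0,0,0],"turn": [0,0,1],"claw": 0.6},
  ],
  grip_force=30,
)

```text
time: 43.15
position: [0.4779, 0.3455, 0.1859]
tool_rot: [-1.87, -2.524, 0.004]
ft_force: [-0.5, -0.1, -0.4]
grip_width: 0.397
```

Emit:
move_arm(
  deltas=[
    {"linear": [0,0,0],"turn": [0,0,1],"claw": 0.6},
    {"linear": [0,0,0],"turn": [0,0,1],"claw": 0.6},
    {"linear": [0,0,0],"turn": [0,0,1],"claw": 0.6},
    {"linear": [0,0,0],"turn": [0,0,1],"claw": 0.6},
    {"linear": [0,0,0],"turn": [0,0,0.3],"claw": 0.6},
    {"linear": [-0.5,0.05,0],"turn": [0,0,0],"claw": 0.6},
    {"linear": [-0.95,0.1,0],"turn": [0,0,0],"claw": 0.6},
    {"linear": [-0.95,0.1,0],"turn": [0,0,0],"claw": 0.6},
    {"linear": [-0.95,0.1,0],"turn": [0,0,0],"claw": 0.6},
    {"linear": [-0.95,0.1,0],"turn": [0,0,0],"claw": 0.6},
    {"linear": [-0.95,0.1,0],"turn": [0,0,0],"claw": 0.6},
    {"linear": [-0.95,0.1,0],"turn": [0,0,0],"claw": 0.6},
    {"linear": [-0.95,0.1,0],"turn": [0,0,0],"claw": 0.6},
    {"linear": [-0.95,0.1,0],"turn": [0,0,0],"claw": 0.6},
    {"linear": [-0.95,0.1,0],"turn": [0,0,0],"claw": 0.6},
    {"linear": [-0.95,0.1,0],"turn": [0,0,0],"claw": 0.6},
  ],
)

```text
time: 44.48
position: [0.5088, 0.0432, 0.1869]
tool_rot: [-2.221, -2.22, 0.001]
ft_force: [0.5, 0.6, -0.3]
grip_width: 0.396
```

Emit:
move_arm(
  deltas=[
    {"linear": [-0.95,0.1,0],"turn": [0,0,0],"claw": 0.6},
    {"linear": [-0.95,0.1,0],"turn": [0,0,0],"claw": 0.6},
    {"linear": [-0.95,0.1,0],"turn": [0,0,0],"claw": 0.6},
    {"linear": [-0.95,0.1,0],"turn": [0,0,0],"claw": 0.6},
    {"linear": [-0.95,0.1,0],"turn": [0,0,0],"claw": 0.6},
    {"linear": [-0.95,0.1,0],"turn": [0,0,0],"claw": 0.6},
    {"linear": [-0.95,0.1,0],"turn": [0,0,0],"claw": 0.6},
    {"linear": [-0.95,0.1,0],"turn": [0,0,0],"claw": 0.6},
    {"linear": [-0.95,0.1,0],"turn": [0,0,0],"claw": 0.6},
    {"linear": [-0.95,0.1,0],"turn": [0,0,0],"claw": 0.6},
    {"linear": [-0.95,0.1,0],"turn": [0,0,0],"claw": 0.6},
    {"linear": [-0.95,0.1,0],"turn": [0,0,0],"claw": 0.6},
    {"linear": [-0.95,0.1,0],"turn": [0,0,0],"claw": 0.6},
    {"linear": [-0.95,0.1,0],"turn": [0,0,0],"claw": 0.6},
    {"linear": [0,0,0],"turn": [0,0,0],"claw": 0.6},
    {"linear": [0,0,0],"turn": [0,0,0],"claw": 0.6},
  ],
)

```text
time: 45.82
position: [0.5484, -0.3563, 0.1868]
tool_rot: [-2.227, -2.215, 0.003]
ft_force: [-0.2, 0.2, -0.5]
grip_width: 0.399
```

```bash
python3 - <<'E'
from h import *
plan((.5526,-.3555,.079,0))
E
```

```text
t 45.82 pos [ 0.5484 -0.3563  0.1868] yaw -0.3 tilt 0.13 F [-0.2  0.2 -0.5] w 34.8 j [-0.19  0.52  1.    1.54 -0.44  1.32  0.85]
turn_z -0.08 lin [0.03 0.14 3.59]
```

Emit:
move_arm(
  deltas=[
    {"linear": [0.03,0.14,0.5],"turn": [0,0,-0.08],"claw": 0.6},
    {"linear": [0,0,0.9],"turn": [0,0,0],"claw": 0.6},
    {"linear": [0,0,0.9],"turn": [0,0,0],"claw": 0.6},
    {"linear": [0,0,0.7],"turn": [0,0,0],"claw": 0.6},
    {"linear": [0,0,0.4],"turn": [0,0,0],"claw": 0.6},
    {"linear": [0,0,0.17],"turn": [0,0,0],"claw": 0.6},
    {"linear": [0,0,0],"turn": [0,0,0],"claw": 0.6},
    {"linear": [0,0,0],"turn": [0,0,0],"claw": 1},
    {"linear": [0,0,0],"turn": [0,0,0],"claw": 1},
    {"linear": [0,0,0],"turn": [0,0,0],"claw": 1},
    {"linear": [0,0,0],"turn": [0,0,0],"claw": 1},
    {"linear": [0,0,0],"turn": [0,0,0],"claw": 1},
    {"linear": [0,0,0],"turn": [0,0,0],"claw": 1},
  ],
)

```text
time: 46.9
position: [0.5548, -0.3528, 0.0811]
tool_rot: [2.218, 2.225, -0.0]
ft_force: [-3.7, 1.6, 5.3]
grip_width: 0.134
```

```bash
python3 - <<'E'
from h import *
plan()
E
```

```text
t 46.9 pos [ 0.5548 -0.3528  0.0811] yaw 0.2 tilt 0.01 F [-3.7  1.6  5.3] w 11.6 j [-0.15  0.62  0.92  1.64 -0.53  1.16  0.91]
```

Emit:
move_arm(
  deltas=[
    {"linear": [0,0,-0.3],"turn": [0,0,0],"claw": 1},
    {"linear": [0,0,-0.6],"turn": [0,0,0],"claw": 1},
    {"linear": [0,0,-0.8],"turn": [0,0,0],"claw": 1},
    {"linear": [0,0,-0.8],"turn": [0,0,0],"claw": 1},
    {"linear": [0,0,-0.8],"turn": [0,0,0],"claw": 1},
    {"linear": [0,0,-0.8],"turn": [0,0,0],"claw": 1},
    {"linear": [0,0,-0.6],"turn": [0,0,0],"claw": 1},
    {"linear": [0,0,-0.3],"turn": [0,0,0],"claw": 1},
    {"linear": [0,0,0],"turn": [0,0,0],"claw": 1},
  ],
)

```text
time: 47.65
position: [0.5563, -0.3527, 0.2322]
tool_rot: [2.214, 2.224, 0.002]
ft_force: [-0.4, -0.2, -4.7]
grip_width: 0.138
```

```bash
python3 - <<'E'
from h import *
plan((.6467,.0608,.23,0),(.6467,.0608,.23,80.3))
E
```

```text
t 47.65 pos [ 0.5563 -0.3527  0.2322] yaw 0.3 tilt 0.21 F [-0.4 -0.2 -4.7] w 12.0 j [-0.2   0.49  1.01  1.48 -0.42  1.4   0.83]
turn_z 0.06 lin [13.78  3.01  0.07]
turn_z -20.08 lin [ 0.  0. -0.]
```

Emit:
move_arm(
  deltas=[
    {"linear": [0.5,0.1,0],"turn": [0,0,0],"claw": 1},
    {"linear": [0.9,0.2,0],"turn": [0,0,0],"claw": 1},
    {"linear": [0.9,0.2,0],"turn": [0,0,0],"claw": 1},
    {"linear": [0.9,0.2,0],"turn": [0,0,0],"claw": 1},
    {"linear": [0.9,0.2,0],"turn": [0,0,0],"claw": 1},
    {"linear": [0.9,0.2,0],"turn": [0,0,0],"claw": 1},
    {"linear": [0.9,0.2,0],"turn": [0,0,0],"claw": 1},
    {"linear": [0.9,0.2,0],"turn": [0,0,0],"claw": 1},
    {"linear": [0.9,0.2,0],"turn": [0,0,0],"claw": 1},
    {"linear": [0.9,0.2,0],"turn": [0,0,0],"claw": 1},
    {"linear": [0.9,0.2,0],"turn": [0,0,0],"claw": 1},
    {"linear": [0.9,0.2,0],"turn": [0,0,0],"claw": 1},
    {"linear": [0.9,0.2,0],"turn": [0,0,0],"claw": 1},
    {"linear": [0.9,0.2,0],"turn": [0,0,0],"claw": 1},
    {"linear": [0.9,0.2,0],"turn": [0,0,0],"claw": 1},
    {"linear": [0.6,0.15,0],"turn": [0,0,0],"claw": 1},
    {"linear": [0.1,0,0],"turn": [0,0,-0.5],"claw": 1},
    {"linear": [0,0,0],"turn": [0,0,-1],"claw": 1},
  ],
)

```text
time: 49.15
position: [0.6446, 0.0653, 0.2282]
tool_rot: [-2.089, -2.344, 0.003]
ft_force: [-0.1, -0.2, -4.0]
grip_width: 0.138
```

Emit:
move_arm(
  deltas=[
    {"linear": [0,0,0],"turn": [0,0,-1],"claw": 1},
    {"linear": [0,0,0],"turn": [0,0,-1],"claw": 1},
    {"linear": [0,0,0],"turn": [0,0,-1],"claw": 1},
    {"linear": [0,0,0],"turn": [0,0,-1],"claw": 1},
    {"linear": [0,0,0],"turn": [0,0,-1],"claw": 1},
    {"linear": [0,0,0],"turn": [0,0,-1],"claw": 1},
    {"linear": [0,0,0],"turn": [0,0,-1],"claw": 1},
    {"linear": [0,0,0],"turn": [0,0,-1],"claw": 1},
    {"linear": [0,0,0],"turn": [0,0,-1],"claw": 1},
    {"linear": [0,0,0],"turn": [0,0,-1],"claw": 1},
    {"linear": [0,0,0],"turn": [0,0,-1],"claw": 1},
    {"linear": [0,0,0],"turn": [0,0,-1],"claw": 1},
    {"linear": [0,0,0],"turn": [0,0,-1],"claw": 1},
    {"linear": [0,0,0],"turn": [0,0,-1],"claw": 1},
    {"linear": [0,0,0],"turn": [0,0,-1],"claw": 1},
    {"linear": [0,0,0],"turn": [0,0,-1],"claw": 1},
    {"linear": [0,0,0],"turn": [0,0,-1],"claw": 1},
    {"linear": [0,0,0],"turn": [0,0,-1],"claw": 1},
    {"linear": [0,0,0],"turn": [0,0,-0.5],"claw": 1},
    {"linear": [0,0,0],"turn": [0,0,0],"claw": 1},
  ],
)

```text
time: 50.82
position: [0.6445, 0.0616, 0.2288]
tool_rot: [-0.267, -3.128, 0.001]
ft_force: [-0.4, 1.0, -3.4]
grip_width: 0.136
```

```bash
python3 - <<'E'
from h import *
plan((.6438,.0613,.128,80.3))
E
```

```text
t 50.82 pos [0.6445 0.0616 0.2288] yaw 80.2 tilt 0.13 F [-0.4  1.  -3.4] w 11.9 j [-0.67  0.38  0.7   1.5  -0.25  1.35  1.45]
turn_z -0.01 lin [ 0.02 -0.01  3.36]
```

Lower to ~20 mm above seat, then check, then seat.

Emit:
move_arm(
  deltas=[
    {"linear": [0.02,0,0.5],"turn": [0,0,0],"claw": 1},
    {"linear": [0,0,0.8],"turn": [0,0,0],"claw": 1},
    {"linear": [0,0,0.7],"turn": [0,0,0],"claw": 1},
    {"linear": [0,0,0.45],"turn": [0,0,0],"claw": 1},
    {"linear": [0,0,0.2],"turn": [0,0,0],"claw": 1},
    {"linear": [0,0,0],"turn": [0,0,0],"claw": 1},
    {"linear": [0,0,0],"turn": [0,0,0],"claw": 1},
  ],
)

```text
time: 51.4
position: [0.6449, 0.062, 0.1512]
tool_rot: [0.268, 3.13, -0.0]
ft_force: [0.1, 0.9, -4.0]
grip_width: 0.136
```

```bash
python3 - <<'E'
from h import *
plan((.6438,.0613,.128,80.3))
E
```

```text
t 51.4 pos [0.6449 0.062  0.1512] yaw 80.2 tilt 0.04 F [ 0.1  0.9 -4. ] w 11.8 j [-0.66  0.43  0.68  1.59 -0.28  1.21  1.47]
turn_z -0.02 lin [ 0.03 -0.03  0.77]
```

Emit:
move_arm(
  deltas=[
    {"linear": [0.03,-0.03,0.3],"turn": [0,0,0],"claw": 1},
    {"linear": [0,0,0.2],"turn": [0,0,0],"claw": 1},
    {"linear": [0,0,0.12],"turn": [0,0,0],"claw": 1},
    {"linear": [0,0,0.1],"turn": [0,0,0],"claw": 1},
    {"linear": [0,0,0.08],"turn": [0,0,0],"claw": 1},
    {"linear": [0,0,0],"turn": [0,0,0],"claw": 1},
    {"linear": [0,0,0],"turn": [0,0,0],"claw": 1},
  ],
)

```text
time: 51.98
position: [0.6436, 0.0616, 0.1281]
tool_rot: [0.267, 3.13, 0.001]
ft_force: [-4.9, 0.3, 4.9]
grip_width: 0.141
```

```bash
python3 - <<'E'
from h import *
plan((.6438,.0613,.128,80.3))
E
```

```text
t 51.98 pos [0.6436 0.0616 0.1281] yaw 80.2 tilt 0.05 F [-4.9  0.3  4.9] w 12.2 j [-0.65  0.45  0.67  1.62 -0.3   1.17  1.48]
turn_z -0.01 lin [-0.01 -0.01  0.  ]
```

Emit:
move_arm(
  deltas=[
    {"linear": [0,0,0],"turn": [0,0,0],"claw": 0.75},
    {"linear": [0,0,0],"turn": [0,0,0],"claw": 0.65},
    {"linear": [0,0,0],"turn": [0,0,0],"claw": 0.6},
    {"linear": [0,0,0],"turn": [0,0,0],"claw": 0.6},
    {"linear": [0,0,-0.4],"turn": [0,0,0],"claw": 0.6},
    {"linear": [0,0,-0.9],"turn": [0,0,0],"claw": 0.6},
    {"linear": [0,0,-0.9],"turn": [0,0,0],"claw": 0.6},
    {"linear": [0,0,0],"turn": [0,0,0.5],"claw": 0.6},
    {"linear": [0,0,0],"turn": [0,0,1],"claw": 0.6},
    {"linear": [0,0,0],"turn": [0,0,1],"claw": 0.6},
    {"linear": [0,0,0],"turn": [0,0,1],"claw": 0.6},
    {"linear": [0,0,0],"turn": [0,0,1],"claw": 0.6},
    {"linear": [0,0,0],"turn": [0,0,1],"claw": 0.6},
    {"linear": [0,0,0],"turn": [0,0,1],"claw": 0.6},
    {"linear": [0,0,0],"turn": [0,0,1],"claw": 0.6},
    {"linear": [0,0,0],"turn": [0,0,1],"claw": 0.6},
    {"linear": [0,0,0],"turn": [0,0,1],"claw": 0.6},
    {"linear": [0,0,0],"turn": [0,0,1],"claw": 0.6},
    {"linear": [0,0,0],"turn": [0,0,1],"claw": 0.6},
  ],
)

```text
time: 53.57
position: [0.6438, 0.0615, 0.1938]
tool_rot: [1.473, 2.774, 0.001]
ft_force: [-0.1, -1.3, -0.5]
grip_width: 0.403
```

Emit:
move_arm(
  deltas=[
    {"linear": [0,0,0],"turn": [0,0,1],"claw": 0.6},
    {"linear": [0,0,0],"turn": [0,0,1],"claw": 0.6},
    {"linear": [0,0,0],"turn": [0,0,1],"claw": 0.6},
    {"linear": [0,0,0],"turn": [0,0,1],"claw": 0.6},
    {"linear": [0,0,0],"turn": [0,0,1],"claw": 0.6},
    {"linear": [0,0,0],"turn": [0,0,1],"claw": 0.6},
    {"linear": [0,0,0],"turn": [0,0,1],"claw": 0.6},
    {"linear": [0,0,0],"turn": [0,0,1],"claw": 0.6},
    {"linear": [0,0,0],"turn": [0,0,0.55],"claw": 0.6},
    {"linear": [0,0,0],"turn": [0,0,0],"claw": 0.6},
    {"linear": [0,0,0],"turn": [0,0,0],"claw": 0.6},
  ],
)

```text
time: 54.48
position: [0.6437, 0.0616, 0.1934]
tool_rot: [2.219, 2.223, 0.001]
ft_force: [0.6, 0.2, -0.4]
grip_width: 0.402
```

```bash
python3 - <<'E'
from h import *
plan((.4086,-.3548,.19,0),(.4086,-.3548,.0786,0))
E
```

```text
t 54.48 pos [0.6437 0.0616 0.1934] yaw 0.1 tilt 0.04 F [ 0.6  0.2 -0.4] w 35.0 j [-0.85  0.48  0.96  1.56 -0.4   1.32  0.16]
turn_z 0.03 lin [-13.88  -7.84   0.11]
turn_z 0.0 lin [0.   0.   3.71]
```

Emit:
move_arm(
  deltas=[
    {"linear": [-0.45,-0.25,0],"turn": [0,0,0],"claw": 0.6},
    {"linear": [-0.9,-0.5,0],"turn": [0,0,0],"claw": 0.6},
    {"linear": [-0.9,-0.5,0],"turn": [0,0,0],"claw": 0.6},
    {"linear": [-0.9,-0.5,0],"turn": [0,0,0],"claw": 0.6},
    {"linear": [-0.9,-0.5,0],"turn": [0,0,0],"claw": 0.6},
    {"linear": [-0.9,-0.5,0],"turn": [0,0,0],"claw": 0.6},
    {"linear": [-0.9,-0.5,0],"turn": [0,0,0],"claw": 0.6},
    {"linear": [-0.9,-0.5,0],"turn": [0,0,0],"claw": 0.6},
    {"linear": [-0.9,-0.5,0],"turn": [0,0,0],"claw": 0.6},
  ],
)

```text
time: 55.23
position: [0.5142, -0.1703, 0.1927]
tool_rot: [-2.22, -2.222, -0.001]
ft_force: [0.7, 0.1, -0.7]
grip_width: 0.402
```

```bash
python3 - <<'E'
from h import *
plan((.4086,-.3548,.19,0),(.4086,-.3548,.0786,0))
E
```

```text
t 55.23 pos [ 0.5142 -0.1703  0.1927] yaw 0.0 tilt 0.06 F [ 0.7  0.1 -0.7] w 35.0 j [-0.73  0.21  1.13  1.82 -0.21  1.23  0.46]
turn_z 0.01 lin [-6.15 -3.52  0.09]
turn_z 0.0 lin [0.   0.   3.71]
```

Emit:
move_arm(
  deltas=[
    {"linear": [-0.9,0,0],"turn": [0,0,0],"claw": 0.6},
    {"linear": [-0.9,0,0],"turn": [0,0,0],"claw": 0.6},
    {"linear": [-0.9,0,0],"turn": [0,0,0],"claw": 0.6},
    {"linear": [-0.9,0,0],"turn": [0,0,0],"claw": 0.6},
    {"linear": [-0.9,0,0],"turn": [0,0,0],"claw": 0.6},
    {"linear": [-0.9,0,0.4],"turn": [0,0,0],"claw": 0.6},
    {"linear": [-0.7,0,0.6],"turn": [0,0,0],"claw": 0.6},
    {"linear": [-0.05,0,0.9],"turn": [0,0,0],"claw": 0.6},
    {"linear": [0,0,0.6],"turn": [0,0,0],"claw": 0.6},
    {"linear": [0,0,0],"turn": [0,0,0],"claw": 0.6},
  ],
)

```text
time: 56.07
position: [0.5127, -0.3522, 0.1141]
tool_rot: [-2.218, -2.216, 0.003]
ft_force: [-0.3, 0.7, -0.6]
grip_width: 0.4
```

```bash
python3 - <<'E'
from h import *
plan((.4086,-.3548,.115,0),(.4086,-.3548,.0786,0))
E
```

```text
t 56.07 pos [ 0.5127 -0.3522  0.1141] yaw -0.1 tilt 0.39 F [-0.3  0.7 -0.6] w 34.8 j [-0.2   0.53  1.    1.7  -0.48  1.18  0.92]
turn_z -0.02 lin [-0.09 -3.47 -0.03]
turn_z 0.0 lin [0.   0.   1.21]
```

Emit:
move_arm(
  deltas=[
    {"linear": [-0.09,-0.5,0],"turn": [0,0,0],"claw": 0.6},
    {"linear": [0,-0.7,0],"turn": [0,0,0],"claw": 0.6},
    {"linear": [0,-0.7,0],"turn": [0,0,0],"claw": 0.6},
    {"linear": [0,-0.7,0],"turn": [0,0,0],"claw": 0.6},
    {"linear": [0,-0.55,0],"turn": [0,0,0],"claw": 0.6},
    {"linear": [0,-0.32,0],"turn": [0,0,0],"claw": 0.6},
    {"linear": [0,0,0],"turn": [0,0,0],"claw": 0.6},
    {"linear": [0,0,0],"turn": [0,0,0],"claw": 0.6},
  ],
)

```text
time: 56.73
position: [0.4129, -0.3554, 0.1187]
tool_rot: [2.219, 2.221, 0.003]
ft_force: [-0.4, -0.5, 0.0]
grip_width: 0.401
```

```bash
python3 - <<'E'
from h import *
plan((.4086,-.3548,.0786,0))
E
```

```text
t 56.73 pos [ 0.4129 -0.3554  0.1187] yaw 0.1 tilt 0.15 F [-0.4 -0.5  0. ] w 34.9 j [-0.28  0.35  1.11  1.9  -0.35  1.11  0.97]
turn_z 0.01 lin [ 0.02 -0.14  1.34]
```

Emit:
move_arm(
  deltas=[
    {"linear": [0.02,-0.13,0.4],"turn": [0,0,0],"claw": 0.6},
    {"linear": [0,0,0.5],"turn": [0,0,0],"claw": 0.6},
    {"linear": [0,0,0.4],"turn": [0,0,0],"claw": 0.6},
    {"linear": [0,0,0],"turn": [0,0,0],"claw": 0.6},
    {"linear": [0,0,0],"turn": [0,0,0],"claw": 0.6},
    {"linear": [0,0,0],"turn": [0,0,0],"claw": 1},
    {"linear": [0,0,0],"turn": [0,0,0],"claw": 1},
    {"linear": [0,0,0],"turn": [0,0,0],"claw": 1},
    {"linear": [0,0,0],"turn": [0,0,0],"claw": 1},
    {"linear": [0,0,0],"turn": [0,0,0],"claw": 1},
    {"linear": [0,0,0],"turn": [0,0,0],"claw": 1},
  ],
)

```text
time: 57.65
position: [0.4086, -0.3549, 0.0791]
tool_rot: [2.22, 2.222, 0.001]
ft_force: [-0.1, 0.8, 1.5]
grip_width: 0.132
```

```bash
python3 - <<'E'
from h import *
plan((.514,-.3548,.2,0))
E
```

```text
t 57.65 pos [ 0.4086 -0.3549  0.0791] yaw 0.0 tilt 0.05 F [-0.1  0.8  1.5] w 11.4 j [-0.24  0.4   1.07  1.94 -0.4   1.04  1.01]
turn_z 0.01 lin [ 0.    3.51 -4.03]
```

Emit:
move_arm(
  deltas=[
    {"linear": [0,0,-0.3],"turn": [0,0,0],"claw": 1},
    {"linear": [0,0.2,-0.6],"turn": [0,0,0],"claw": 1},
    {"linear": [0,0.6,-0.8],"turn": [0,0,0],"claw": 1},
    {"linear": [0,0.8,-0.8],"turn": [0,0,0],"claw": 1},
    {"linear": [0.2,0.8,-0.8],"turn": [0,0,0],"claw": 1},
    {"linear": [0.5,0.8,-0.8],"turn": [0,0,0],"claw": 1},
    {"linear": [0.7,0.7,-0.6],"turn": [0,0,0],"claw": 1},
    {"linear": [0.8,0.6,-0.3],"turn": [0,0,0],"claw": 1},
    {"linear": [0.9,0.5,0],"turn": [0,0,0],"claw": 1},
    {"linear": [0.9,0.5,0],"turn": [0,0,0],"claw": 1},
    {"linear": [0.9,0.4,0],"turn": [0,0,0],"claw": 1},
    {"linear": [0.9,0.4,0],"turn": [0,0,0],"claw": 1},
    {"linear": [0.9,0.3,0],"turn": [0,0,0],"claw": 1},
    {"linear": [0.8,0.2,0],"turn": [0,0,0],"claw": 1},
    {"linear": [0.5,0.1,0],"turn": [0,0,0],"claw": 1},
    {"linear": [0.2,0,0],"turn": [0,0,0],"claw": 1},
    {"linear": [0,0,0],"turn": [0,0,-0.5],"claw": 1},
    {"linear": [0,0,0],"turn": [0,0,-1],"claw": 1},
    {"linear": [0,0,0],"turn": [0,0,-1],"claw": 1},
    {"linear": [0,0,0],"turn": [0,0,-1],"claw": 1},
  ],
)

```text
time: 59.32
position: [0.6139, -0.11, 0.2284]
tool_rot: [-1.931, -2.477, 0.003]
ft_force: [0.2, 0.1, -5.0]
grip_width: 0.135
```

Emit:
move_arm(
  deltas=[
    {"linear": [0,0,0],"turn": [0,0,-1],"claw": 1},
    {"linear": [0,0,0],"turn": [0,0,-1],"claw": 1},
    {"linear": [0,0,0],"turn": [0,0,-1],"claw": 1},
    {"linear": [0,0,0],"turn": [0,0,-1],"claw": 1},
    {"linear": [0,0,0],"turn": [0,0,-1],"claw": 1},
    {"linear": [0,0,0],"turn": [0,0,-1],"claw": 1},
    {"linear": [0,0,0],"turn": [0,0,-1],"claw": 1},
    {"linear": [0,0,0],"turn": [0,0,-1],"claw": 1},
    {"linear": [0,0,0],"turn": [0,0,-1],"claw": 1},
    {"linear": [0,0,0],"turn": [0,0,-1],"claw": 1},
    {"linear": [0,0,0],"turn": [0,0,-1],"claw": 1},
    {"linear": [0,0,0],"turn": [0,0,-1],"claw": 1},
    {"linear": [0,0,0],"turn": [0,0,-1],"claw": 1},
    {"linear": [0,0,0],"turn": [0,0,-1],"claw": 1},
    {"linear": [0,0,0],"turn": [0,0,-1],"claw": 1},
    {"linear": [0,0,0],"turn": [0,0,-1],"claw": 1},
    {"linear": [0,0,0],"turn": [0,0,-0.6],"claw": 1},
    {"linear": [0,0,0],"turn": [0,0,0],"claw": 1},
    {"linear": [0,0,0],"turn": [0,0,0],"claw": 1},
  ],
)

```text
time: 60.9
position: [0.6142, -0.1099, 0.2285]
tool_rot: [-0.266, -3.129, 0.001]
ft_force: [-0.8, -0.1, -5.3]
grip_width: 0.133
```

```bash
python3 - <<'E'
from h import *
plan((.6157,-.1084,.1262,80.4))
E
```

```text
t 60.9 pos [ 0.6142 -0.1099  0.2285] yaw 80.3 tilt 0.07 F [-0.8 -0.1 -5.3] w 11.6 j [-0.49  0.34  0.78  1.57 -0.24  1.34  1.72]
turn_z -0.03 lin [-0.04  0.06  3.41]
```

Emit:
move_arm(
  deltas=[
    {"linear": [-0.04,0.06,0.5],"turn": [0,0,0],"claw": 1},
    {"linear": [0,0,0.8],"turn": [0,0,0],"claw": 1},
    {"linear": [0,0,0.7],"turn": [0,0,0],"claw": 1},
    {"linear": [0,0,0.45],"turn": [0,0,0],"claw": 1},
    {"linear": [0,0,0.2],"turn": [0,0,0],"claw": 1},
    {"linear": [0,0,0],"turn": [0,0,0],"claw": 1},
    {"linear": [0,0,0],"turn": [0,0,0],"claw": 1},
  ],
)

```text
time: 61.48
position: [0.6169, -0.1074, 0.1499]
tool_rot: [0.263, 3.13, -0.0]
ft_force: [0.8, 0.3, -4.6]
grip_width: 0.137
```

```bash
python3 - <<'E'
from h import *
plan((.6157,-.1084,.1262,80.4))
E
```

```text
t 61.48 pos [ 0.6169 -0.1074  0.1499] yaw 80.4 tilt 0.05 F [ 0.8  0.3 -4.6] w 11.9 j [-0.47  0.4   0.75  1.66 -0.29  1.2   1.76]
turn_z 0.0 lin [ 0.03 -0.04  0.79]
```

Emit:
move_arm(
  deltas=[
    {"linear": [0.03,-0.03,0.3],"turn": [0,0,0],"claw": 1},
    {"linear": [0,0,0.2],"turn": [0,0,0],"claw": 1},
    {"linear": [0,0,0.12],"turn": [0,0,0],"claw": 1},
    {"linear": [0,0,0.1],"turn": [0,0,0],"claw": 1},
    {"linear": [0,0,0.08],"turn": [0,0,0],"claw": 1},
    {"linear": [0,0,0],"turn": [0,0,0],"claw": 1},
    {"linear": [0,0,0],"turn": [0,0,0],"claw": 1},
  ],
)

```text
time: 62.07
position: [0.6156, -0.1078, 0.1262]
tool_rot: [0.262, 3.13, 0.001]
ft_force: [-2.7, 1.3, 2.5]
grip_width: 0.136
```

```bash
python3 - <<'E'
from h import *
plan((.6157,-.1084,.1262,80.4))
E
```

```text
t 62.07 pos [ 0.6156 -0.1078  0.1262] yaw 80.4 tilt 0.04 F [-2.7  1.3  2.5] w 11.8 j [-0.46  0.42  0.74  1.68 -0.31  1.16  1.77]
turn_z 0.01 lin [-0.01 -0.02 -0.  ]
```

Emit:
move_arm(
  deltas=[
    {"linear": [0,0,0],"turn": [0,0,0],"claw": 0.75},
    {"linear": [0,0,0],"turn": [0,0,0],"claw": 0.65},
    {"linear": [0,0,0],"turn": [0,0,0],"claw": 0.6},
    {"linear": [0,0,0],"turn": [0,0,0],"claw": 0.6},
    {"linear": [0,0,-0.4],"turn": [0,0,0],"claw": 0.6},
    {"linear": [0,0,-0.9],"turn": [0,0,0],"claw": 0.6},
    {"linear": [0,0,-0.9],"turn": [0,0,0],"claw": 0.6},
    {"linear": [0,0,-0.9],"turn": [0,0,0],"claw": 0.6},
    {"linear": [-0.6,0.7,-0.8],"turn": [0,0,0],"claw": 0.6},
    {"linear": [-0.7,0.8,-0.8],"turn": [0,0,0],"claw": 0.6},
    {"linear": [-0.7,0.8,-0.8],"turn": [0,0,0],"claw": 0.6},
    {"linear": [-0.7,0.8,-0.8],"turn": [0,0,0],"claw": 0.6},
    {"linear": [-0.3,0.8,-0.6],"turn": [0,0,0],"claw": 0.6},
    {"linear": [0,0,0],"turn": [0,0,0],"claw": 0.6},
    {"linear": [0,0,0],"turn": [0,0,0],"claw": 0.6},
    {"linear": [0,0,0],"turn": [0,0,0],"claw": 0.6},
  ],
)

```text
time: 63.4
position: [0.7233, -0.0084, 0.3323]
tool_rot: [-0.263, -3.13, 0.002]
ft_force: [-0.3, -0.4, -0.6]
grip_width: 0.395
```

```bash
python3 - <<'E'
from h import *
plan()
snap("wrist","w11");snap("scene","c11");snap("side","s11")
a=cv2.imread("pics/w11.png")[0:260,100:500];b=cv2.resize(cv2.imread("pics/c11.png")[130:340,220:560],None,fx=1.18,fy=1.24)[:260]
c=cv2.imread("pics/s11.png")[80:340,140:540]
b=b[:,:400];cv2.imwrite("pics/m11.png",np.vstack([np.hstack([a,b]),np.hstack([c,np.zeros_like(c)])]))
E
```

```text
t 63.4 pos [ 0.7233 -0.0084  0.3323] yaw 80.4 tilt 0.07 F [-0.3 -0.4 -0.6] w 34.4 j [-0.46  0.54  0.73  1.1  -0.35  1.62  1.58]
```

View pics/m11.png

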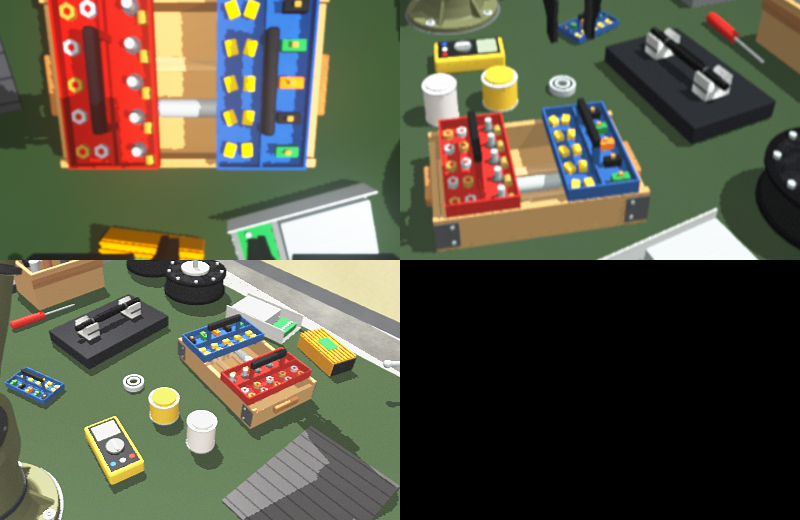

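```bash
python3 - <<'E'
from h import *
np.set_printoptions(precision=4,suppress=True)
r=lambda u,v:ray("w11",u,v,.08)
print("red front",r(167,169),r(259,169),"was .6965 -.1753 / .7144 -.0691");print("blue front",r(319,169),r(407,167),"was .73 -.0048 / .746 .0983")
h=lambda u,v:ray("w11",u,v,.124)
print("handles mid",(h(191,30)+h(198,131))/2,(h(370,28)+h(368,134))/2,"was .617 -.104 / .646 .060")
for A,B,box in(("side0","s11",(130,240,320,470)),("scene0","c11",(200,310,240,430))):
    a=cv2.imread(f"pics/{A}.png");b=cv2.imread(f"pics/{B}.png");y0,y1,x0,x1=box
    for n,f in(("red",lambda i:(i[...,2]>130)&(i[...,1]<70)&(i[...,0]<80)),("blue",lambda i:(i[...,0]>110)&(i[...,2]<60)&(i[...,1]<130))):
        print(A,n,[np.array(np.nonzero(f(i[y0:y1,x0:x1].astype(int)))).mean(1) for i in(a,b)])
E
```

```text
red front [ 0.6994 -0.1752  0.08  ] [ 0.7172 -0.0698  0.08  ] was .6965 -.1753 / .7144 -.0691
blue front [ 0.7287 -0.001   0.08  ] [0.7433 0.1    0.08  ] was .73 -.0048 / .746 .0983
handles mid [ 0.6159 -0.1044  0.124 ] [0.6443 0.0606 0.124 ] was .617 -.104 / .646 .060
side0 red [array([67.9179, 84.2748]), array([67.659 , 86.3501])]
side0 blue [array([30.7646, 42.7788]), array([30.952, 42.521])]
scene0 red [array([68.0891, 45.4792]), array([68.8819, 44.3212])]
scene0 blue [array([ 57.8174, 141.3086]), array([ 57.1345, 142.0285])]
```

All trays are back within about 3 mm, the arm is clear and everything is seated, so I am handing in.

```bash
python3 -c "
from h import *
print(ctrl.close_job())"
```

```text
the job is handed in; nothing more can be done
None
```

The changeover is finished and the job is handed in, at about 63 s of the 136 s. No verdict was reported, so the results below come from my own checks.

I stood both trays on the mat and laid the bright axle in the empty rest in the case. The black axle went onto the V-blocks, and both trays went back to their own ends of the case.

Last checks:
- **Bright axle:** measured about 2 mm from the rest centre after release, before the trays went back. The final picture shows it still lying between them.
- **Black axle:** within about 2 mm of the plate centre and in line with it.
- **Trays:** handle and front-corner positions match the start to about 4 mm, and both look level. The blue corners differ by 2–4 mm while its handle differs by 2 mm, which is about as closely as I could read the pixels.
- **Tins:** the final pictures show both tins upright and apparently where they started. I did not measure their positions again.
- **Robot:** the arm was clear of everything at the end.
- **Forces:** the highest reading at the end of any move was about 12 N (upward, with some side load), when the bright axle was pressed into its rest. I did not see the forces in between.

No check failed.

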